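# Fold open the jam pan

### The arm

A 6-joint arm with a two-finger parallel gripper is mounted at the origin on a cart in front of the work surface, level with it; the furniture and walls round the work are solid. World frame = base frame: x ahead of the robot, y to its left, z up, the work surface at z = 0. Lengths are in m, angles in rad, forces in N, time in s.
With the tool pointing down it reaches from about 0.225 to 0.875 m from the base axis. Payload 3.4 kg.
Tool frame: the origin (TCP) lies midway between the tips of the shut fingers; the grasp point (between the pads) lies 19 mm behind it (manip.pinch_z is the z of the grasp point in the tool frame, in m); z points along the fingers, x is the direction in which the jaws open and shut, and the axes are right-handed (so a half turn about z gives the same grasp; the last joint's range is limited). The gripper opens to 85 mm and grips with 20 to 120 N. Pads are 22 mm wide; open, the fingers measure 114 mm over their backs; the gripper's body (76 mm by 85 mm) begins 54 mm behind the grasp point. The pads swing forward as they close: fully open they stand 13 mm farther back than shut.
Start: joints at [1.074, 0.276, 1.505, -0, 1.361, -0.121], TCP at [0.211, 0.535, 0.201] pointing down, gripper open.
Joint ranges: [-2.89, 2.89], [-0.75, 2.08], [0.22, 2.7], [-1.18, 4.32], [0.11, 2.71], [-2.7, 2.7]. Speed limits (rad/s): [2.57, 2.57, 3.14, 3.14, 3.14, 3.14].

### API

Orientations are given as a unit quaternion [w, x, y, z].
In Python, from rig import manip gives the robot as it stands. The module is installed in compiled form; this text tells all that it offers.
- The arm moves only by the tool drive_tool, never from a script. Its argument "steps" is a list of rows, each a list of 5 numbers: the shift along the tool's x, y, z in mm, then the turn about the tool's z in rad, then the gripper command: -1 is shut, 1 is fully open, values between are in proportion. A call has 1 to 5 rows; each row is the pose to reach, as a shift and turn from the pose measured when the call began, along the tool's axes at that moment; what a row does not reach only later rows make up. A row lasts 1/10 s, in which the tool goes at most 50 mm and 8.59 degrees, less where a joint would pass 70% of its speed; a pose out of reach is approached as far as the arm can. A call with a gripper value outside its range is refused whole. The fingers move at their own pace and stop on an object; "squeeze" is the grip in N (left out, the last holds). Time passes only in rows, so rows that repeat a pose let the fingers close. It gives the time, the measured TCP pose, the force and the opening at its end, in the units of the state.
- manip.get_state(): the state, without advancing time (a new reading comes with each control period).
- manip.get_image(name): name is "scene" or "side" or "wrist"; returns the picture (420x560x3 uint8, blue, green, red); there is no depth.
- manip.get_calibration(name): a dict with "camera_matrix" (3x3 intrinsics, pixels), "rvec" (rotation vector, rad) and "tvec" (3), from world to camera coordinates, as OpenCV has them. Camera axes: x right, y down, z forward; pixel columns grow to the right and rows downward; lengths in m; the calibration is good to about 2 mm. A picture is of the moment at which its call begins: read the wrist's pose just before it. get_calibration takes no time and is no camera call; for the wrist camera it gives the pose at the moment of the call.
- manip.sign_off(): hands the job in, once; it reports no verdict.
Trained networks look in the newest picture that a camera, given by its name, has taken for a name from the list of things; names that differ only in an ending like _2 or _b are one class to them, and where a whole thing is asked for, a point or a joint stands for the part that bears it (a point fixed in the world has none). Each returns a list of dicts, best first, with "conf" (0 to 1); they miss things now and then, are a little off and sometimes report something else, mostly with a low value. They report only what shows in the picture. A call takes as long as a camera call.
- manip.masks_of(camera, name): "pixels" (420x560 bool, what is visible of it) and "location" ([column, row] in pixels, amid what is visible of it).
The state is a dict: "clock": time; "qpos": joint angles; "qd": joint speeds; "effort": joint torques, N m; "position": TCP position; "ee_rot": TCP orientation; "contact_force": force on the tool from outside, world axes, zero at the start; "moment": the same for the moment, N m; "width": finger opening in m.
Only numpy, scipy, OpenCV 4.12 (cv2) and the standard library are available. Lean on these libraries where they do the work, as an engineer would, in place of code of your own. Each camera call takes 0.05 s, during which the arm holds its last target.

### The job

The jam pan is to be opened for breakfast, with fingertips only: pinch, lift or carry nothing. First push the honey jar that stands in front of the pan's lift tab away over the table, upright, until at least 10 cm are free between the jar and the tab. Then tip the front half of the pan's steel cover up by its tab, swing it right over the hinge without flinging it and press it down so that it lies flat on the rear half; leave the pan and everything else where they stand.

Things in the scene. Friction and masses are not known exactly. Their poses are not given: they have to be found in the camera images.
- jam_pan: Low rectangular steel counter pan, loose, about 2.4 kg, 236 mm along its x, 165 mm along its y, 74 mm high to its flat cover. Origin: centre of its underside. The cover is in two halves hinged together across the middle of the pan: the rear half (x 0 to +118 mm) is fixed, the front half (x 0 to -118 mm) is the leaf that folds. The leaf side (-x) looks to the robot's right, within some 0.3 rad.
- hinge (a point): Middle of the hinge axis, on the pan at x = 0, y = 0, 74.5 mm above the table; the axis runs along the pan's y. This point's axes are the pan's. Four jam tubs lie in the pan under the leaf.
- tab_home (a point): Point fixed to the pan where the outer end of the lift tab lies while the leaf is closed: x = -150 mm, y = 0, 72 mm above the table (mid-thickness). It does not move with the leaf. The tab is flat, 70 mm wide along y, 4 mm thick, and overhangs the pan's rim (at x = -118 mm) by 32 mm at the middle of the leaf's free edge; below it is free space down to the table.
- cover_leaf (a joint): Angle of the leaf about the hinge, rad: 0 = closed flat on the pan, 1.57 = upright, 3.14 = stop, lying flat on the rear half. It may start ajar (up to 0.3). The leaf weighs about 0.2 kg; the hinge is stiff (0.18 N m of friction), so the leaf stays at any angle where it is left and has to be pushed all the way down. About 3 N at the tab moves it.
- leaf_tab (a point): Point on the leaf, 133 mm from the hinge axis, in the middle of that face of the tab which looks down while the leaf is closed (70 mm above the table) and up when it is folded over (79 mm). The tab ends 17 mm farther out.
- honey_jar: Closed round glass honey jar with a dark screw lid, loose, 65 mm in diameter, 86 mm high, 0.33 kg, standing upright on the table in front of the tab, 30 to 50 mm from its end. Origin at the centre of its underside. The table's front edge runs at about x = 0.33 m there, the front of the right-hand waffle iron at about x = 0.63 m.
- jar_mid (a point): Centre of the honey jar, half-way up (43 mm above its underside).
- pepper_shaker: Bystander: glass shaker with metal cap, 44 mm in diameter, 90 mm high, near the front right of the table. Origin at the centre of its underside.
- salt_shaker: Bystander: the other shaker, same size, beside the first. Origin at the centre of its underside.
- white_mug: Bystander: white mug, 90 mm across, 96 mm high, between the two waffle irons at the back. Origin at its underside.
- sugar_caddy: Bystander: small black caddy with sugar packets, 52 x 66 x 71 mm, to the right of the right-hand waffle iron. Origin at the centre of its underside.

How it is judged:
By the outcome, as a careful person would: the job done as asked, in the order asked, and still so for the second after the job is handed in, with the robot touching nothing.
It also fails if it takes over 58 s, if anything falls off the work surface, if the arm or the gripper's body presses on something with over 40 N, if the wrist force passes 120 N, or if a joint passes its speed limit or range.

## Working session

There is one attempt and no reset: what is moved stays moved. The work goes in short steps, Python scripts to look and compute and a tool call to move; the robot and the scene stay as the last step left them, time stands still between calls to the robot, and variables do not carry over. Pictures are saved under pics/ and viewed, and the job is handed in when it is done.

Besides the shell and the picture viewer there is one more tool, called after "Call:" by a JSON object that holds its "name" and its "arguments", one argument or row to a line. drive_tool: Moves the arm, as the interface text tells. Its arguments: {"type":"object","properties":{"steps":{"type":"array","items":{"type":"array","items":{"type":"number"}}},"squeeze":{"type":"number"}},"required":["steps"]}

```bash
mkdir -p pics
cat > h.py <<'E'
from rig import manip
import numpy as np, cv2
def ray(cam,px):
    c=manip.get_calibration(cam);K=np.array(c["camera_matrix"]);R=cv2.Rodrigues(np.array(c["rvec"],float))[0];t=np.array(c["tvec"],float).ravel()
    d=R.T@np.linalg.inv(K)@np.array([px[0],px[1],1.]);return -R.T@t,d
def atz(cam,px,z):
    o,d=ray(cam,px);return o+d*(z-o[2])/d[2]
def proj(cam,P):
    c=manip.get_calibration(cam);return cv2.projectPoints(np.array(P,float).reshape(-1,1,3),np.array(c["rvec"],float),np.array(c["tvec"],float),np.array(c["camera_matrix"],float),None)[0].reshape(-1,2)
def st():
    s=manip.get_state()
    for k in s: print(k,np.round(s[k],3))
E
python3 - <<'E'
from h import *
st()
for c in ["scene","side","wrist"]:
    cv2.imwrite(f"pics/a_{c}.png",manip.get_image(c))
    o,d=ray(c,(280,210));print(c,o,d)
    for n in ["jam_pan","cover_leaf","honey_jar","leaf_tab"]:
        for m in manip.masks_of(c,n)[:2]:
            ys,xs=np.where(m["pixels"]);print(c,n,round(m["conf"],2),m["location"],xs.min(),xs.max(),ys.min(),ys.max())
E
```

```text
clock 0.0
qpos [ 1.074  0.277  1.506 -0.     1.361 -0.121]
qd [ 0.     0.001 -0.002  0.     0.     0.001]
effort [-2.0000e-03 -4.1678e+01 -2.4581e+01 -0.0000e+00  1.1000e-02 -0.0000e+00]
position [0.211 0.534 0.2  ]
ee_rot [ 0.     0.827  0.563 -0.001]
contact_force [-0.156 -0.614 -0.488]
moment [-0.05  -0.008 -0.015]
width 0.086
scene [-0.018391   -0.65545802  0.58284699] [ 0.60755349  0.57743912 -0.54542691]
scene jam_pan 0.93 [207.1, 198.1] 156 253 164 238
scene cover_leaf 0.95 [215.6, 193.7] 172 253 180 210
scene cover_leaf 0.67 [313.7, 302.9] 302 325 279 324
scene honey_jar 0.87 [254.9, 241.9] 239 271 217 265
scene leaf_tab 0.93 [215.0, 192.9] 173 253 180 210
side [ 0.53846361 -0.86340183  0.55375305] [-0.01094517  0.82208754 -0.5692728 ]
side jam_pan 0.61 [260.0, 164.7] 217 301 132 200
side cover_leaf 0.83 [256.3, 159.0] 218 293 150 171
side honey_jar 0.9 [247.0, 210.5] 230 262 188 237
side leaf_tab 0.91 [256.2, 158.7] 218 294 150 172
wrist [0.13132376 0.5654973  0.37444151] [ 0.31173811 -0.11171179 -0.9436456 ]
wrist jam_pan 0.58 [106.0, 408.7] 84 124 395 419
```

View pics/a_scene.png

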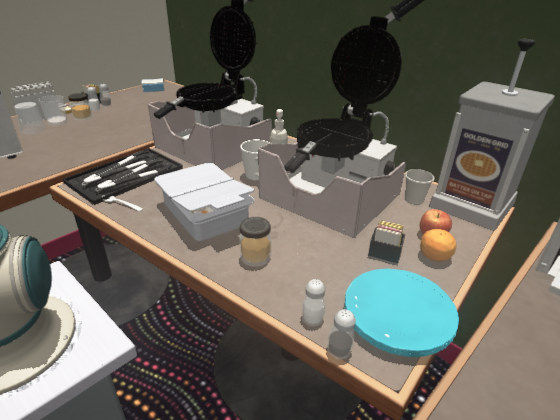

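View pics/a_side.png

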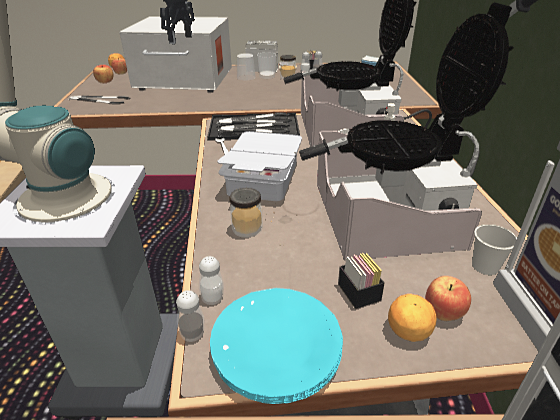

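Run:
```python
from h import *
# zoomed crops
import cv2
a=cv2.imread("pics/a_scene.png")[140:290,130:330];b=cv2.imread("pics/a_side.png")[110:260,190:390]
cv2.imwrite("pics/a_z1.png",cv2.resize(a,None,fx=4,fy=4,interpolation=cv2.INTER_CUBIC))
cv2.imwrite("pics/a_z2.png",cv2.resize(b,None,fx=4,fy=4,interpolation=cv2.INTER_CUBIC))
```

```text
(no output)
```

View pics/a_z1.png

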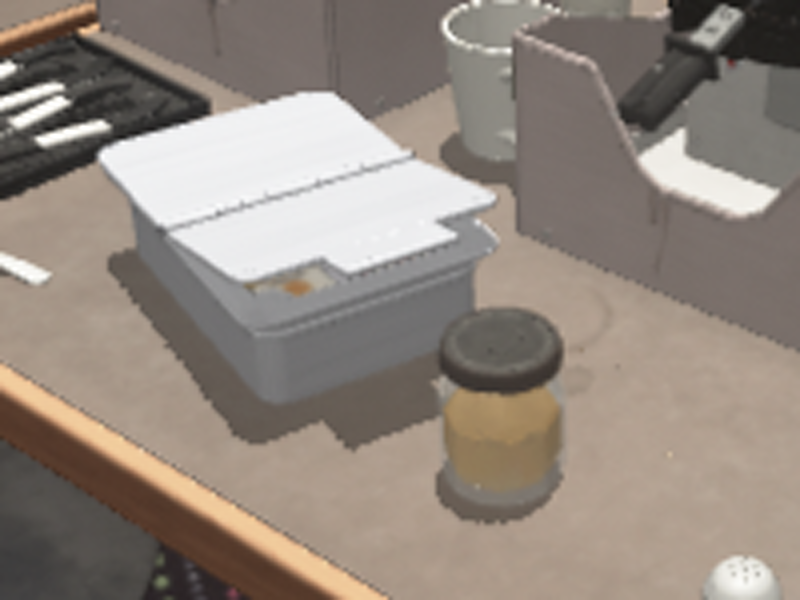

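View pics/a_z2.png

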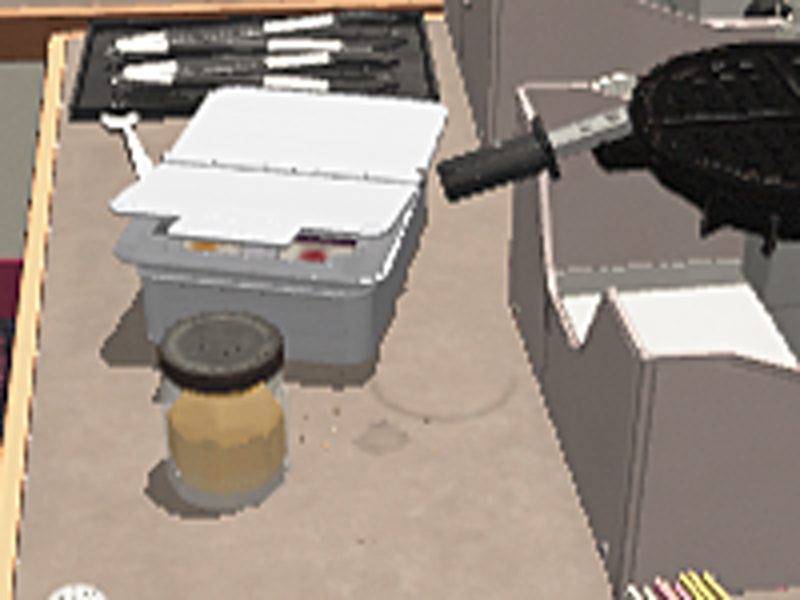

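The pan's leaf is ajar, with the tab at about (230,203) in scene and (249,170) in side. The jar stands in front of the tab, at (255,242) in scene. Next I'll fit the pan, leaf and jar poses.

```bash
cat > fit.py <<'E'
from h import *
from scipy.optimize import least_squares
def Z(cam,x,y): 
    return (130+x/4,140+y/4) if cam=="scene" else (190+x/4,110+y/4)
H=0.0825
obs=[("scene",Z("scene",165,232),("p",0,H)),("scene",Z("scene",412,153),("p",0,-H)),
("side",Z("side",165,160),("p",0,H)),("side",Z("side",420,181),("p",0,-H)),
("scene",Z("scene",342,272),("l",.15,.035)),("scene",Z("scene",458,236),("l",.15,-.035)),
("side",Z("side",180,235),("l",.15,.035)),("side",Z("side",290,243),("l",.15,-.035)),
]
def P(v,k,a,b):
    x,y,yaw,th=v
    if k=="p": q=np.array([a,b,.0745])
    else: q=np.array([-a*np.cos(th),b,.0745+a*np.sin(th)])
    c,s=np.cos(yaw),np.sin(yaw)
    return np.array([x+c*q[0]-s*q[1],y+s*q[0]+c*q[1],q[2]])
f=lambda v:np.concatenate([proj(c,P(v,*m))[0]-np.array(px) for c,px,m in obs])
r=least_squares(f,[.45,.2,1.57,.2])
E
python3 - <<'E'
from fit import *
print(r.x,np.round(r.fun,1)); v=r.x
for n,m in dict(hinge=("p",0,0),tabhome=("p",-.15,0),tab=("l",.15,0)).items(): print(n,P(v,*m))
# triangulate jar centre & handle tip
def tri(a,b):
    o1,d1=ray("scene",a);o2,d2=ray("side",b)
    A=np.stack([d1,-d2],1);t=np.linalg.lstsq(A,o2-o1,rcond=None)[0];p,q=o1+d1*t[0],o2+d2*t[1];return (p+q)/2,np.linalg.norm(p-q)
print("lid",tri(Z("scene",500,342),Z("side",222,345)))
print("jarmid",tri((254.9,241.9),(247,210.5)), )
print("handle tip",tri(Z("scene",632,110),Z("side",445,185)))
print("pepper",atz("side",(192,334),0),atz("side",(210,300),0))
print("box corner near", tri(Z("scene",515,35),Z("side",520,90)))
print("box base corner", atz("scene",Z("scene",518,228),0))
E
```

```text
[0.48539874 0.08613138 1.37940532 0.20304788] [-0.6 -1.1 -0.8  0.2  0.6 -0.7  0.6 -0.7  1.6  0.4  1.  -0.1 -2.8 -0.7
  0.5  0.1]
hinge [0.48539874 0.08613138 0.0745    ]
tabhome [ 0.45686503 -0.0611297   0.0745    ]
tab [ 0.45745122 -0.05810445  0.10474833]
lid (array([ 0.45749403, -0.13217326,  0.08318704]), np.float64(0.0011976144948235095))
jarmid (array([ 0.4575373 , -0.12998112,  0.04231405]), np.float64(0.004400767642796002))
handle tip (array([ 0.57260601, -0.11574681,  0.16923614]), np.float64(0.005372147265419917))
pepper [ 0.3867924  -0.41785724  0.        ] [ 0.40543168 -0.3436469   0.        ]
box corner near (array([0.62049326, 0.02795733, 0.1529623 ]), np.float64(0.0008912843388198701))
box base corner [0.63739645 0.04549119 0.        ]
```

```bash
cat >> h.py <<'E'
def to(P,head=None):
    s=manip.get_state();q=s["ee_rot"];p=np.array(s["position"])
    from scipy.spatial.transform import Rotation as Rn
    R=Rn.from_quat([q[1],q[2],q[3],q[0]]).as_matrix()
    sh=R.T@(np.array(P)-p)*1000
    h=np.arctan2(R[1,0],R[0,0]); t=0 if head is None else (h-head+np.pi)%(2*np.pi)-np.pi
    print("clock %.2f pos"%s["clock"],np.round(p,4),"head %.3f"%h,"| shift",np.round(sh,1),"turn %.3f"%t,"F",np.round(s["contact_force"],1),"w",round(s["width"],4),"tiltz",np.round(R[:,2],3))
E
python3 -c "
from h import *
to([.466,-.087,.2],-.191)"
```

```text
clock 0.75 pos [0.211  0.5349 0.2014] head 1.195 | shift [-484.9  465.4    1.3] turn 1.386 F [ 0.5 -1.2  0.5] w 0.0853 tiltz [ 0.  0. -1.]
```

Call:
{"name": "drive_tool", "arguments": {
  "steps": [
    [-36,34,0,0.14,0],
    [-72,68,0,0.28,0],
    [-108,102,0,0.42,0],
    [-144,136,0,0.56,0],
    [-180,170,0,0.7,0]
  ]
}}

```text
clock: 1.25
position: [0.3035, 0.3034, 0.2015]
ee_rot: [-0.0, 0.97, 0.243, 0.001]
contact_force: [1.2, -0.4, -0.4]
width: 0.0429
```

```bash
python3 -c "
from h import *
to([.466,-.087,.2],-.191)"
```

```text
clock 1.25 pos [0.3035 0.3034 0.2015] head 0.490 | shift [-40.4 420.9   1.5] turn 0.681 F [ 1.2 -0.4 -0.4] w 0.0429 tiltz [ 0.001  0.    -1.   ]
```

Call:
{"name": "drive_tool", "arguments": {
  "steps": [
    [-4,42,0,0.14,0],
    [-8,86,0,0.28,0],
    [-12,130,0,0.42,0],
    [-17,174,0,0.56,0],
    [-22,218,0,0.68,0]
  ]
}}

```text
clock: 1.75
position: [0.3872, 0.099, 0.2019]
ee_rot: [-0.0, 0.995, -0.097, 0.001]
contact_force: [0.6, 0.4, -0.8]
width: 0.0427
```

```bash
python3 -c "
from h import *
to([.466,-.087,.2],-.191)"
```

```text
clock 1.75 pos [0.3872 0.099  0.2019] head -0.195 | shift [113.4 167.2   2. ] turn -0.004 F [ 0.6  0.4 -0.8] w 0.0427 tiltz [ 0.002  0.001 -1.   ]
```

Call:
{"name": "drive_tool", "arguments": {
  "steps": [
    [27,40,0,0,0],
    [55,81,0,0,0],
    [82,122,0,0,0],
    [105,155,1,0,0],
    [113,167,2,0,0]
  ]
}}

```text
clock: 2.25
position: [0.4674, -0.0905, 0.2]
ee_rot: [0.0, 0.995, -0.099, 0.002]
contact_force: [0.4, 0.9, -0.5]
width: 0.0426
```

```bash
cat > look.py <<'E'
import sys
from h import *
t=sys.argv[1]
for c in sys.argv[2:]:
    im=manip.get_image(c);cv2.imwrite(f"pics/{t}_{c}.png",im)
    if c!="wrist":
        z=im[140:290,130:330] if c=="scene" else im[110:260,190:390]
        cv2.imwrite(f"pics/{t}_{c}z.png",cv2.resize(z,None,fx=4,fy=4,interpolation=cv2.INTER_CUBIC))
E
python3 -c "
from h import *
to([.466,-.087,.2],-.191)"; python3 look.py b wrist scene side; python3 -c "
from h import *
from fit import *
print(proj('wrist',[P(r.x,'l',.15,.035),P(r.x,'l',.15,-.035),P(r.x,'p',0,.0825),P(r.x,'p',0,-.0825),[.4575,-.131,.086]]))"
```

```text
clock 2.25 pos [ 0.4674 -0.0905  0.2   ] head -0.199 | shift [-2.  -3.1 -0. ] turn -0.008 F [ 0.4  0.9 -0.5] w 0.0426 tiltz [ 0.004 -0.001 -1.   ]
[[222.2419229  170.38781561]
 [303.30935602 170.02298018]
 [158.17268367 -17.47398103]
 [363.61696753 -18.40679743]
 [278.8894663  237.18617386]]
```

View pics/b_wrist.png

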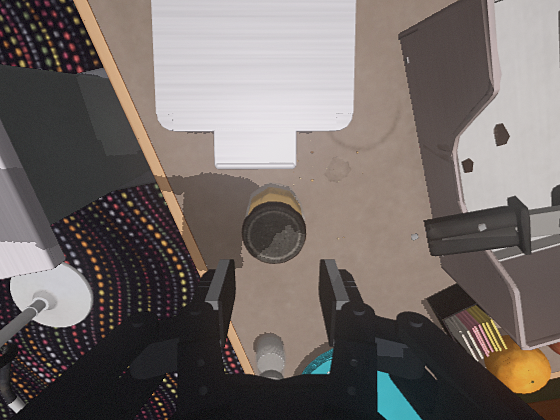

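View pics/b_scene.png

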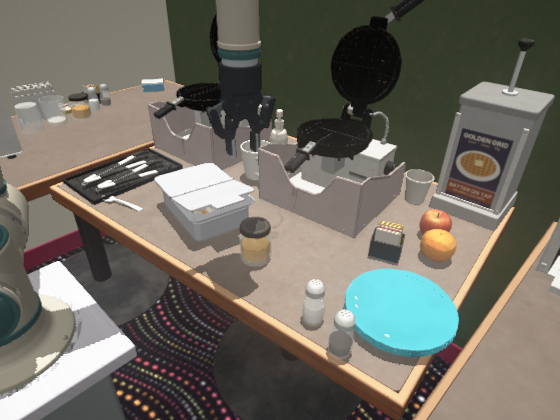

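Run:
```python
from fit import *
obs+= [("wrist",(215.5,167),("l",.15,.035)),("wrist",(296.5,167),("l",.15,-.035))]*2
r=least_squares(f,r.x);print(r.x,np.round(r.fun,1))
for n,m in dict(hinge=("p",0,0),tabhome=("p",-.15,0),tab=("l",.15,0)).items(): print(n,P(r.x,*m))
print(atz("wrist",(275,233),.086))
```

```text
[0.48440259 0.08893778 1.35629141 0.1971401 ] [-2.  -1.8 -1.5  0.2  0.5 -1.6  0.  -0.8 -1.2  0.7 -1.3  0.6 -4.5 -1.3
 -1.5 -0.1  1.  -0.5  1.1  1.   1.  -0.5  1.1  1. ]
hinge [0.48440259 0.08893778 0.0745    ]
tabhome [ 0.45247303 -0.05762451  0.0745    ]
tab [ 0.45309148 -0.05478571  0.10387984]
[ 0.45459637 -0.12581866  0.086     ]
```

The wrist view shows the tab edge at row 167 (columns 215–297) and the lid centre at (275,233). The fingers will fit between them, so I'm descending.

Call:
{"name": "drive_tool", "arguments": {
  "steps": [
    [-4,-5,30,0,0],
    [-4,-5,70,0,0],
    [-4,-5,110,0,0],
    [-4,-5,145,0,0],
    [-4,-5,153,0,0]
  ]
}}

```text
clock: 2.9
position: [0.4583, -0.0772, 0.0438]
ee_rot: [-0.002, 0.995, -0.097, -0.004]
contact_force: [-0.5, 0.4, 0.3]
width: 0.0421
```

```bash
python3 -c "
from h import *
to([.464,-.085,.045],-.199)"; python3 look.py c wrist side; python3 - <<'E'
E
```

```text
clock 2.90 pos [ 0.4583 -0.0772  0.0438] head -0.195 | shift [ 7.1  6.5 -1.3] turn 0.004 F [-0.5  0.4  0.3] w 0.0421 tiltz [-0.007  0.005 -1.   ]
```

View pics/c_wrist.png

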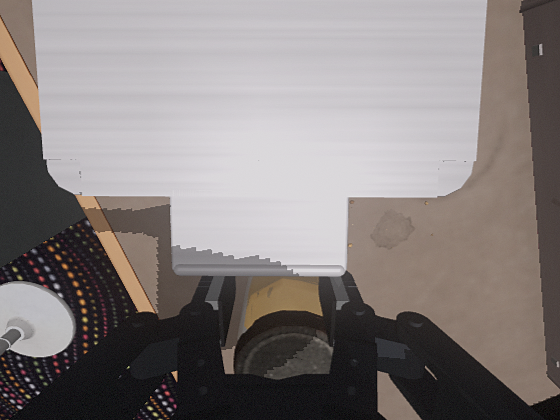

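View pics/c_sidez.png

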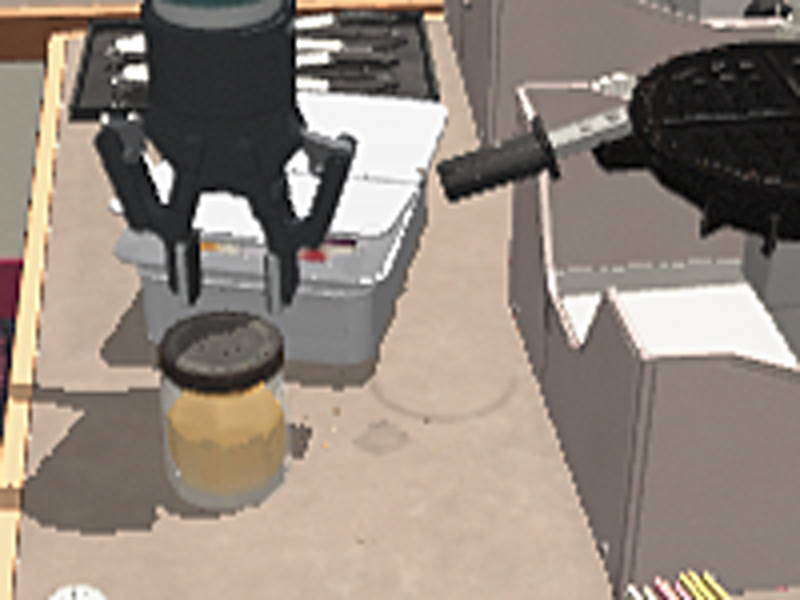

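Call:
{"name": "drive_tool", "arguments": {
  "steps": [
    [5,2,-1,0,0],
    [6,6,-1,0,0],
    [6,10,-1,0,0],
    [6,14,-1,0,0],
    [6,18,-1,0,0]
  ]
}}

```text
clock: 3.5
position: [0.4636, -0.098, 0.0476]
ee_rot: [-0.002, 0.995, -0.098, -0.001]
contact_force: [0.5, 1.2, 0.6]
width: 0.043
```

```bash
python3 look.py d side; python3 -c "
from h import *
to([.464,-.085,.045],-.199)"
```

```text
clock 3.55 pos [ 0.4633 -0.0982  0.0474] head -0.196 | shift [ -1.8 -13.1   2.5] turn 0.003 F [-1.4  1.4  1.2] w 0.0427 tiltz [-0.002  0.004 -1.   ]
```

View pics/d_sidez.png

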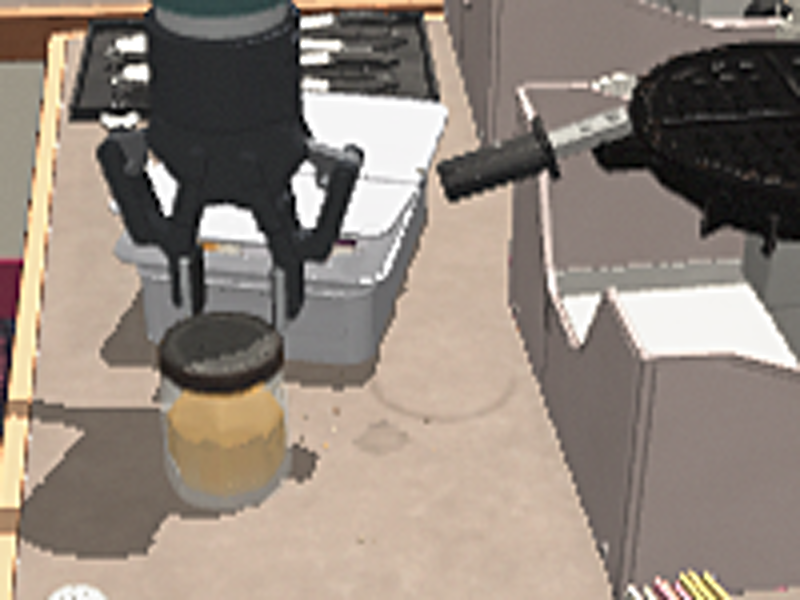

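Call:
{"name": "drive_tool", "arguments": {
  "steps": [
    [-1,4,0,0,0],
    [-2,8,2,0,0],
    [-2,12,7,0,0],
    [-2,16,12,0,0],
    [-2,20,16,0,0]
  ]
}}

```text
clock: 4.05
position: [0.4587, -0.1162, 0.0321]
ee_rot: [-0.003, 0.995, -0.099, 0.0]
contact_force: [1.1, 8.5, 11.9]
width: 0.0426
```

```bash
python3 look.py e side; python3 -c "
from h import *
to([.464,-.085,.045],-.199)"
```

```text
clock 4.10 pos [ 0.4581 -0.1171  0.0313] head -0.197 | shift [ -0.5 -32.7 -13.5] turn 0.002 F [1.4 4.5 5.8] w 0.0428 tiltz [-0.     0.005 -1.   ]
```

View pics/e_sidez.png

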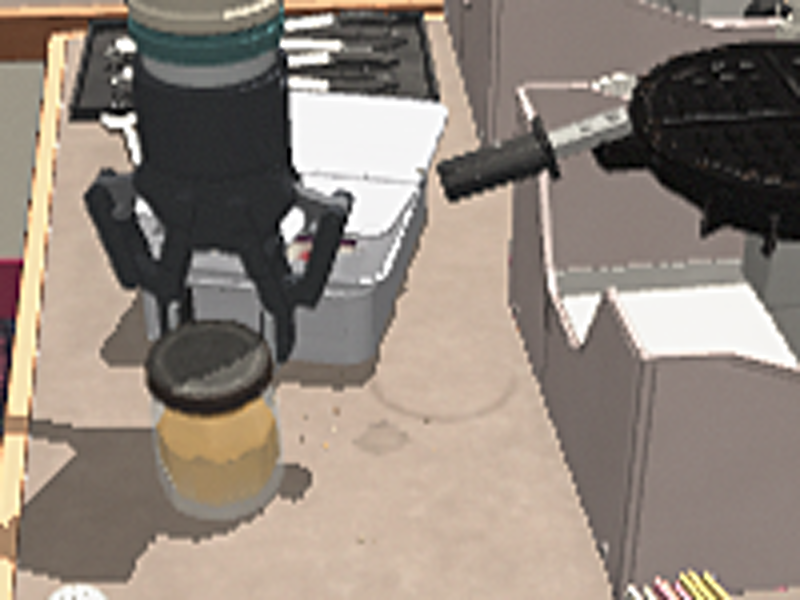

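The jar looks slightly tilted because the descending fingers dragged on it. I'm backing off so it can settle, then I'll push lower down.

Call:
{"name": "drive_tool", "arguments": {
  "steps": [
    [0,-5,0,0,0],
    [0,-9,2,0,0],
    [0,-9,4,0,0],
    [0,-9,4,0,0]
  ]
}}

```text
clock: 4.5
position: [0.4595, -0.1081, 0.0268]
ee_rot: [-0.003, 0.995, -0.098, -0.001]
contact_force: [0.1, 0.9, 0.3]
width: 0.0425
```

```bash
python3 look.py f side wrist; python3 -c "
from h import *
to([.464,-.085,.045],-.199)"
```

```text
clock 4.60 pos [ 0.4595 -0.1083  0.027 ] head -0.197 | shift [ -0.2 -23.8 -17.9] turn 0.002 F [-0.6  0.5 -1. ] w 0.0426 tiltz [-0.001  0.005 -1.   ]
```

View pics/f_sidez.png

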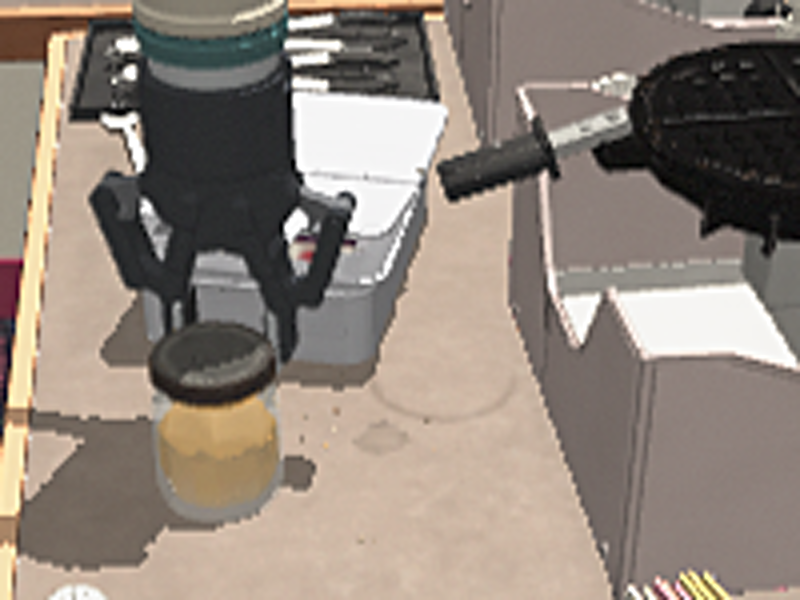

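View pics/f_wrist.png

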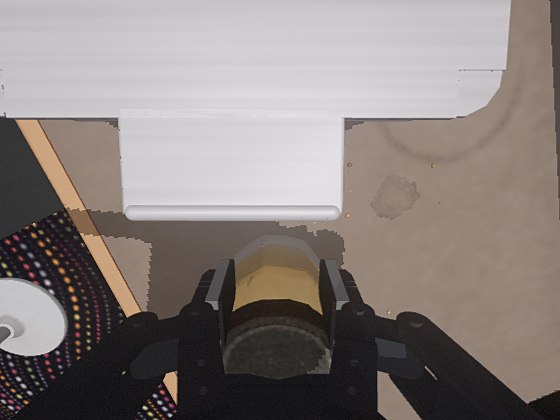

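Call:
{"name": "drive_tool", "arguments": {
  "steps": [
    [0,4,0,0,0],
    [0,8,0,0,0],
    [0,12,0,0,0],
    [0,16,0,0,0],
    [0,21,0,0,0]
  ]
}}

```text
clock: 5.1
position: [0.4554, -0.1292, 0.0271]
ee_rot: [-0.003, 0.995, -0.098, -0.001]
contact_force: [0.8, 3.9, 4.0]
width: 0.0427
```

```bash
python3 look.py g side wrist; python3 -c "
from h import *
to([.4295,-.178,.03],-.199)"
```

```text
clock 5.20 pos [ 0.4551 -0.1298  0.0268] head -0.197 | shift [-15.7  52.2  -3.4] turn 0.002 F [0.1 0.9 1.7] w 0.0426 tiltz [-0.001  0.004 -1.   ]
```

View pics/g_sidez.png

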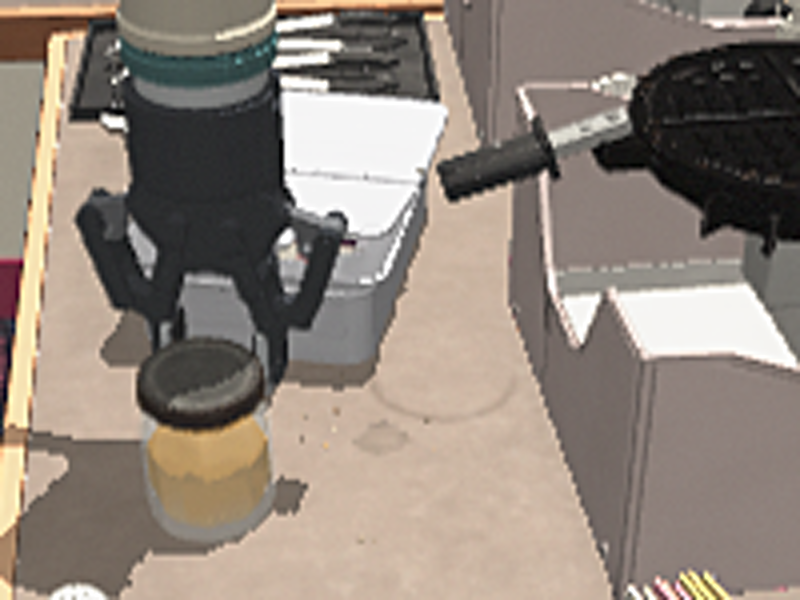

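Call:
{"name": "drive_tool", "arguments": {
  "steps": [
    [0,3,0,0,0],
    [0,7,0,0,0],
    [0,11,0,0,0],
    [0,15,0,0,0],
    [0,19,0,0,0]
  ]
}}

```text
clock: 5.7
position: [0.4513, -0.1487, 0.0268]
ee_rot: [-0.002, 0.995, -0.098, -0.001]
contact_force: [1.5, 4.5, 4.4]
width: 0.0426
```

```bash
python3 look.py i side; python3 -c "
from h import *
to([.4295,-.178,.03],-.199)"
```

```text
clock 5.75 pos [ 0.4513 -0.1495  0.0268] head -0.197 | shift [-15.8  32.2  -3.3] turn 0.002 F [-0.1  2.7  1.7] w 0.0428 tiltz [-0.002  0.003 -1.   ]
```

View pics/i_sidez.png

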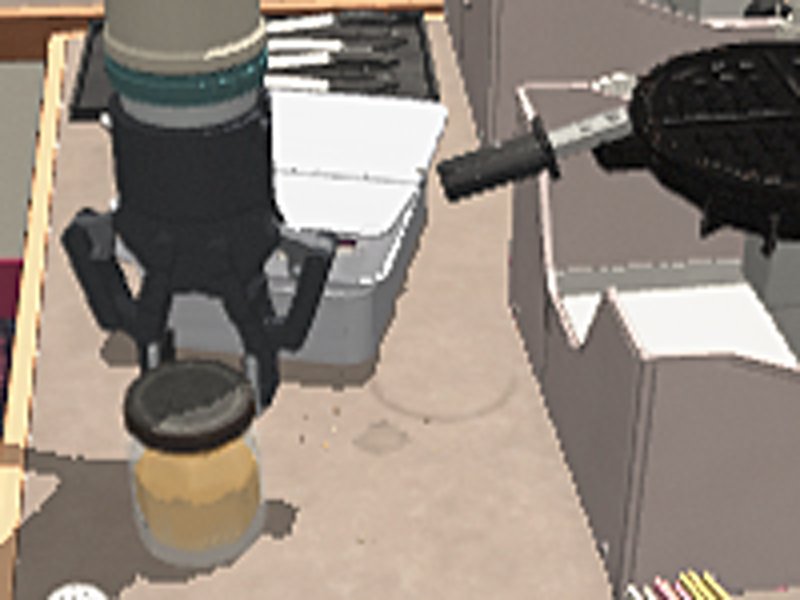

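Call:
{"name": "drive_tool", "arguments": {
  "steps": [
    [0,-5,0,0,0],
    [0,-8,3,0,0],
    [0,-8,7,0,0],
    [0,-8,7,0,0]
  ]
}}

```text
clock: 6.15
position: [0.4522, -0.1414, 0.019]
ee_rot: [-0.002, 0.995, -0.098, -0.002]
contact_force: [-0.4, -0.5, 0.4]
width: 0.0428
```

```bash
python3 look.py j side; python3 -c "
from h import *
to([.4295,-.178,.03],-.199)"
```

```text
clock 6.20 pos [ 0.4525 -0.1415  0.0192] head -0.196 | shift [-15.4  40.2 -10.8] turn 0.003 F [-0.2  0.   0.3] w 0.0428 tiltz [-0.003  0.003 -1.   ]
```

View pics/j_sidez.png

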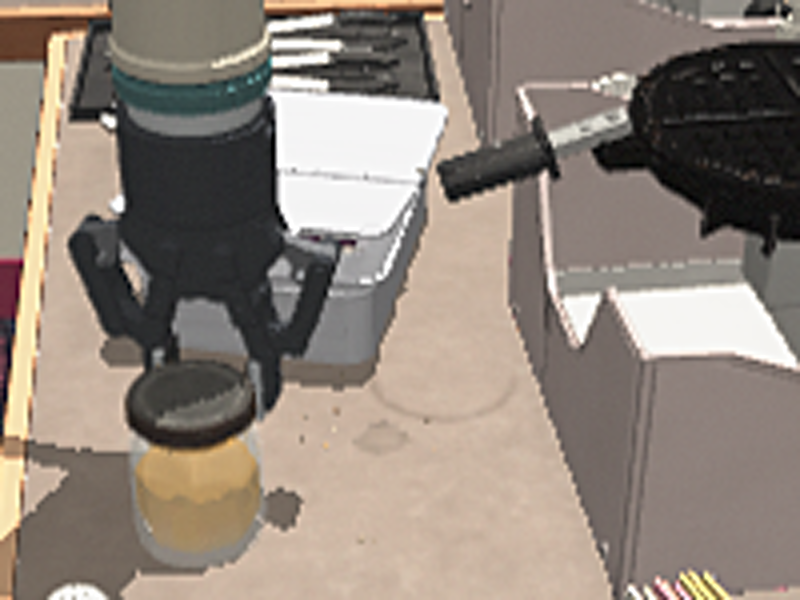

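Call:
{"name": "drive_tool", "arguments": {
  "steps": [
    [0,4,0,0,0],
    [0,8,0,0,0],
    [0,12,0,0,0],
    [0,16,0,0,0],
    [0,20,0,0,0]
  ]
}}

```text
clock: 6.7
position: [0.4485, -0.1614, 0.0193]
ee_rot: [-0.002, 0.995, -0.098, -0.001]
contact_force: [1.3, 3.0, 2.4]
width: 0.0429
```

Call:
{"name": "drive_tool", "arguments": {
  "steps": [
    [0,4,0,0,0],
    [0,8,0,0,0],
    [0,12,0,0,0],
    [0,16,0,0,0],
    [0,21,0,0,0]
  ]
}}

```text
clock: 7.2
position: [0.4443, -0.1823, 0.0192]
ee_rot: [-0.002, 0.995, -0.098, -0.001]
contact_force: [0.1, 2.5, 1.7]
width: 0.043
```

Call:
{"name": "drive_tool", "arguments": {
  "steps": [
    [0,-2,0,0,0],
    [0,-6,0,0,0],
    [0,-14,-4,0,0],
    [0,-20,-20,0,0],
    [0,-22,-50,0,0]
  ]
}}

```text
clock: 7.7
position: [0.447, -0.1589, 0.0683]
ee_rot: [-0.003, 0.995, -0.098, -0.004]
contact_force: [-0.5, -0.3, 0.2]
width: 0.0424
```

```bash
python3 look.py k side scene; python3 -c "
from h import *
to([.4295,-.178,.03],-.199)"
```

```text
clock 7.80 pos [ 0.4515 -0.1614  0.0725] head -0.195 | shift [-18.6  20.6  42.4] turn 0.004 F [ 0.8  0.4 -0.5] w 0.0426 tiltz [ 0.004  0.    -1.   ]
```

View pics/k_sidez.png

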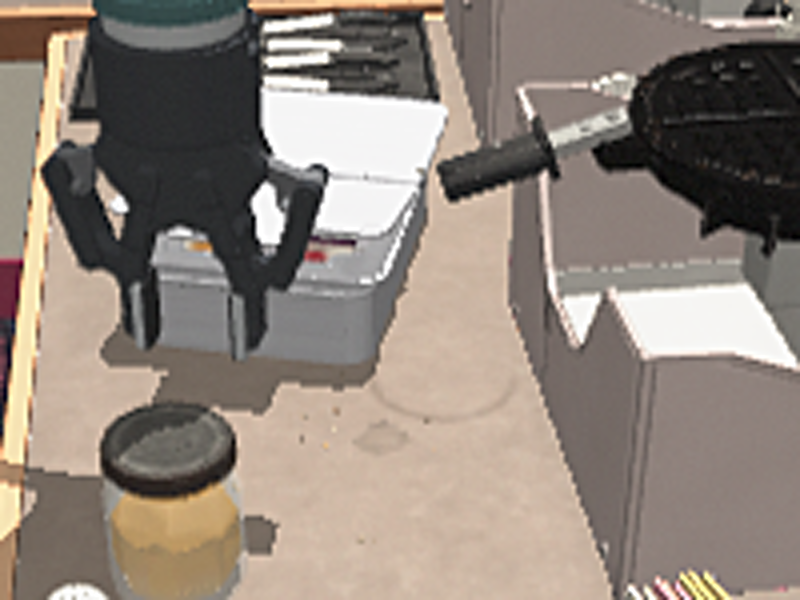

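View pics/k_scene.png

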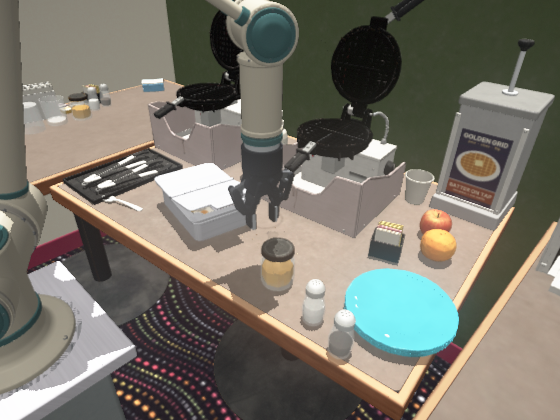

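Run:
```python
from fit import *
def tri(a,b):
    o1,d1=ray("scene",a);o2,d2=ray("side",b)
    A=np.stack([d1,-d2],1);t=np.linalg.lstsq(A,o2-o1,rcond=None)[0];p,q=o1+d1*t[0],o2+d2*t[1];return np.round((p+q)/2,3),round(np.linalg.norm(p-q),4)
print("left handle tip",tri((158,114),(287,78)))
print("lid",tri((277.5,251),(232,221)))
for c in ["scene","side"]:
  for m in manip.masks_of(c,"honey_jar")[:1]: print(m["location"],m["conf"])
a=manip.masks_of("scene","honey_jar")[0]["location"];b=manip.masks_of("side","honey_jar")[0]["location"]
J,e=tri(a,b);print(J,e)
d=np.array([-.2,-.98]);print("gap",np.linalg.norm(J[:2]-[.4527,-.058])-.0325)
```

```text
left handle tip (array([0.547, 0.358, 0.174]), np.float64(0.0033))
lid (array([ 0.437, -0.217,  0.079]), np.float64(0.0042))
[276.5, 261.9] 0.6
[234.5, 235.1] 0.94
[ 0.44  -0.213  0.044] 0.0005
gap 0.12301942000920657
```

The jar is now upright about 12 cm from the tab. Next I'm shutting the fingers and approaching the tab.

Call:
{"name": "drive_tool", "arguments": {
  "steps": [
    [-5,-10,-5,0,-1],
    [-12,-25,-12,0,-1],
    [-18,-40,-15,0,-1],
    [-19,-45,-15,0,-1],
    [-19,-45,-15,0,-1]
  ]
}}

```text
clock: 8.5
position: [0.438, -0.1112, 0.0841]
ee_rot: [-0.002, 0.995, -0.097, -0.002]
contact_force: [-1.1, -0.4, 0.7]
width: -0.0003
```

```bash
python3 -c "
from h import *
to([.448,-.0805,.088],-.199)"; python3 look.py l wrist; python3 -c "
from h import *
from fit import *
print(proj('wrist',[P(r.x,'l',.15,.035),P(r.x,'l',.15,-.035)]))"
```

```text
clock 8.50 pos [ 0.438  -0.1112  0.0841] head -0.194 | shift [  3.9 -32.1  -3.8] turn 0.005 F [-1.1 -0.4  0.7] w -0.0003 tiltz [-0.004  0.004 -1.   ]
[[224.36836579 158.72009555]
 [368.53881762 158.47334548]]
```

View pics/l_wrist.png

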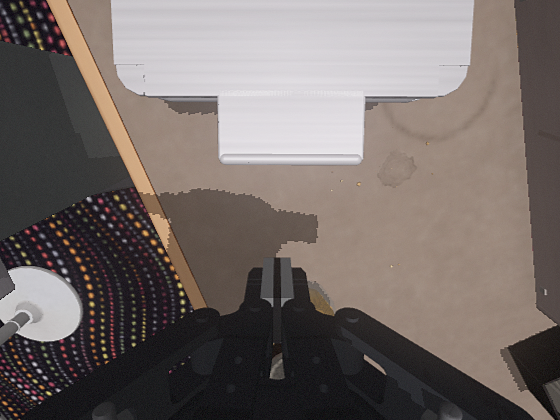

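```bash
python3 -c "
from h import *
for z in (.1,.104,.108):print(z,atz('wrist',(291,161),z))
print(proj('wrist',[[.438,-.1112,.0841]]))"
```

```text
0.1 [ 0.45470423 -0.0596397   0.1       ]
0.104 [ 0.45467774 -0.05889547  0.104     ]
0.108 [ 0.45465124 -0.05815124  0.108     ]
[[277.96247846 244.75497831]]
```

Call:
{"name": "drive_tool", "arguments": {
  "steps": [
    [3,-10,-2,0,-1],
    [6,-20,-4,0,-1],
    [6,-30,-4,0,-1],
    [6,-36,-4,0,-1],
    [6,-38,-4,0,-1]
  ]
}}

```text
clock: 9.05
position: [0.4516, -0.0749, 0.088]
ee_rot: [-0.002, 0.995, -0.097, -0.002]
contact_force: [-0.9, -0.2, 0.2]
width: 0.0001
```

```bash
python3 look.py m side wrist; python3 -c "
from h import *
to([.448,-.0805,.088],-.199)"
```

```text
clock 9.15 pos [ 0.4515 -0.0754  0.088 ] head -0.194 | shift [-2.5  5.6  0. ] turn 0.005 F [-1.1  0.4 -0. ] w 0.0002 tiltz [-0.004  0.004 -1.   ]
```

View pics/m_wrist.png

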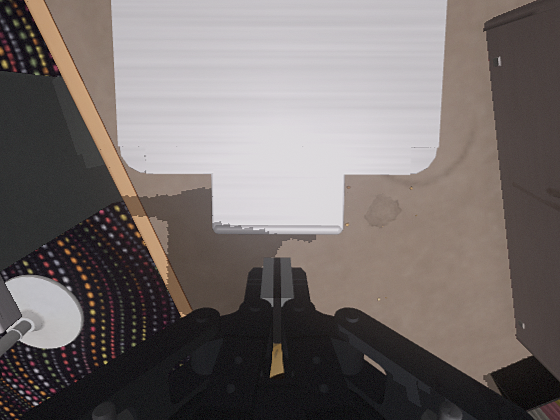

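View pics/m_sidez.png

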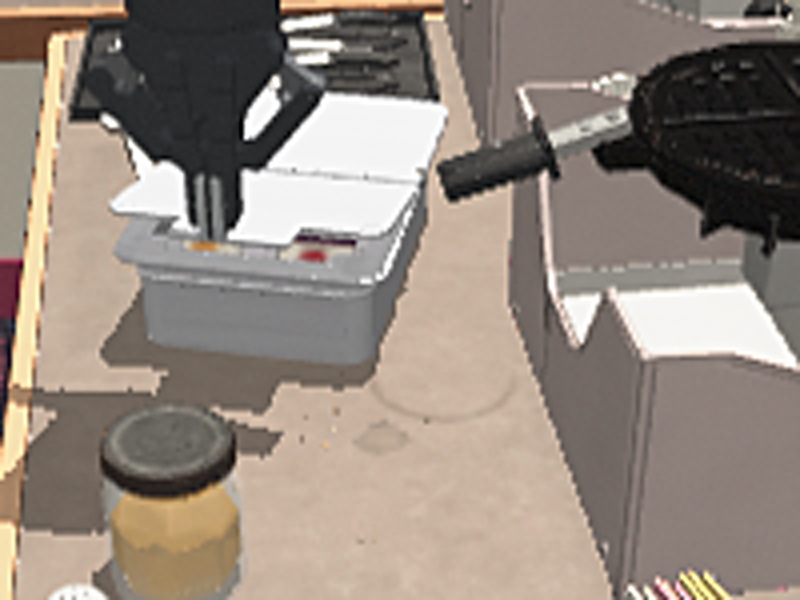

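Call:
{"name": "drive_tool", "arguments": {
  "steps": [
    [0,-2,2,0,-1],
    [0,-4,3,0,-1],
    [0,-6,3,0,-1]
  ]
}}

```text
clock: 9.45
position: [0.4524, -0.0695, 0.0848]
ee_rot: [-0.002, 0.995, -0.097, -0.002]
contact_force: [-1.8, 1.0, -0.2]
width: 0.0003
```

Call:
{"name": "drive_tool", "arguments": {
  "steps": [
    [0,-1,0,0,-1],
    [0,-2,0,0,-1]
  ]
}}

```text
clock: 9.65
position: [0.4527, -0.0675, 0.0848]
ee_rot: [-0.002, 0.995, -0.097, -0.002]
contact_force: [0.4, -0.4, 0.6]
width: -0.0001
```

Call:
{"name": "drive_tool", "arguments": {
  "steps": [
    [0,-1,0,0,-1],
    [0,-2,0,0,-1],
    [0,-3,0,0,-1]
  ]
}}

```text
clock: 9.95
position: [0.4533, -0.0645, 0.0848]
ee_rot: [-0.002, 0.995, -0.097, -0.002]
contact_force: [-0.0, 0.6, -0.3]
width: -0.0003
```

Call:
{"name": "drive_tool", "arguments": {
  "steps": [
    [0,-1,0,0,-1],
    [0,-2,0,0,-1],
    [0,-3,0,0,-1]
  ]
}}

```text
clock: 10.25
position: [0.454, -0.0615, 0.0848]
ee_rot: [-0.002, 0.995, -0.097, -0.002]
contact_force: [0.1, 0.2, 0.3]
width: 0.0003
```

```bash
python3 look.py n wrist
```

```text
(no output)
```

View pics/n_wrist.png

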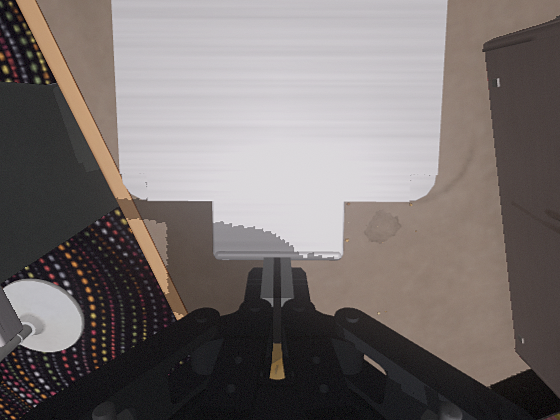

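Call:
{"name": "drive_tool", "arguments": {
  "steps": [
    [0,-1,0,0,-1],
    [0,-2,0,0,-1],
    [0,-3,0,0,-1]
  ]
}}

```text
clock: 10.6
position: [0.4546, -0.0584, 0.0849]
ee_rot: [-0.002, 0.995, -0.097, -0.002]
contact_force: [-0.1, -0.3, 1.0]
width: 0.0001
```

Call:
{"name": "drive_tool", "arguments": {
  "steps": [
    [0,-1,0,0,-1],
    [0,-2,0,0,-1]
  ]
}}

```text
clock: 10.8
position: [0.455, -0.0563, 0.0848]
ee_rot: [-0.002, 0.995, -0.097, -0.002]
contact_force: [-0.0, -0.1, -0.5]
width: 0.0003
```

```bash
python3 look.py o wrist side scene
```

```text
(no output)
```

View pics/o_scenez.png

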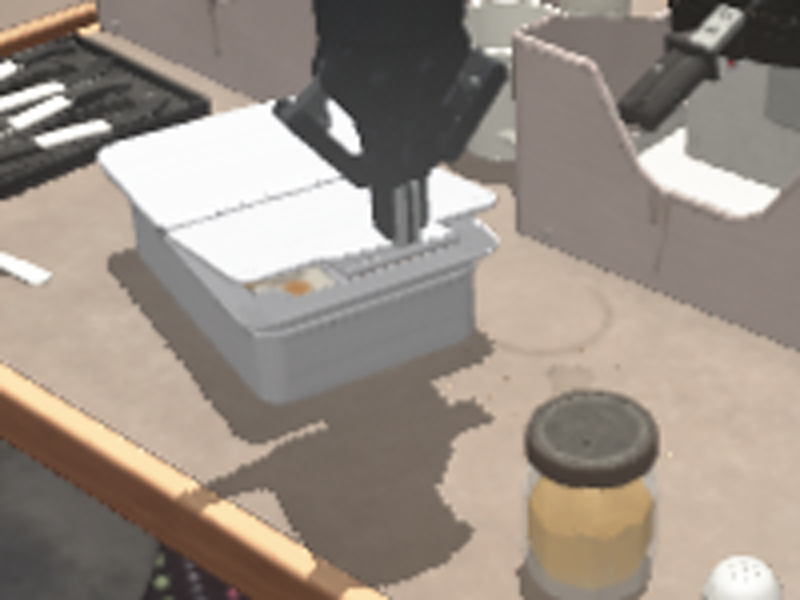

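View pics/o_sidez.png

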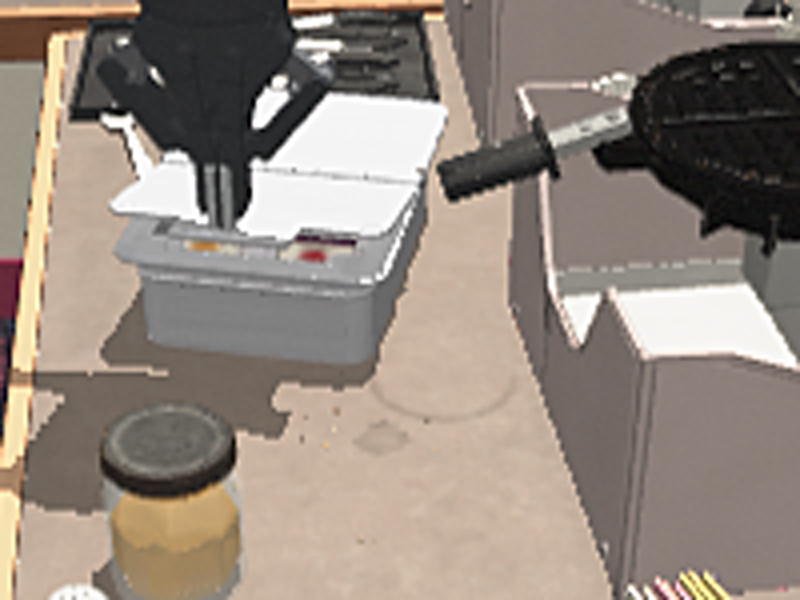

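View pics/o_wrist.png

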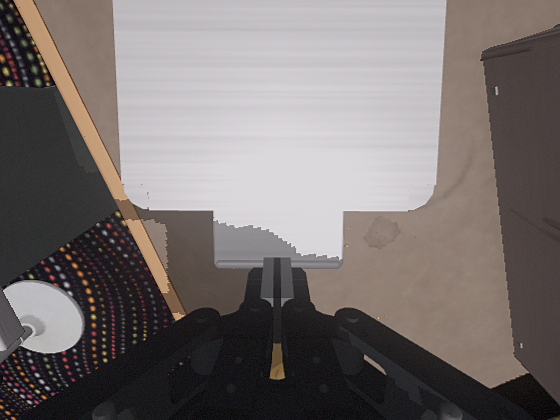

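Run:
```python
from fit import *
s=manip.get_state();p=np.array(s["position"]);print(p,s["width"],manip.pinch_z)
for c,off in (("scene",(130,140)),("side",(190,110)),("wrist",(0,0))):
    q=proj(c,[p,p+[0,0,.03],P(r.x,'l',.15,0),P(r.x,'l',.118,0.0825),P(r.x,'l',.118,-0.0825)]); print(c,np.round((q-off)*(1 if c=="wrist" else 4),0).tolist())
```

```text
[ 0.45494069 -0.05632527  0.08484009] -5.228894339995518e-05 -0.0187
scene [[402.0, 285.0], [400.0, 239.0], [406.0, 254.0], [242.0, 284.0], [505.0, 198.0]]
side [[228.0, 268.0], [225.0, 220.0], [230.0, 238.0], [106.0, 209.0], [388.0, 234.0]]
wrist [[279.0, 246.0], [279.0, 271.0], [284.0, 264.0], [130.0, 206.0], [439.0, 205.0]]
```

```bash
python3 - <<'E'
from fit import *
def pr(c,off,p): return np.round((proj(c,[p])-off)*4).tolist()
for n,p in (("k",[.4515,-.1614,.0725]),("m",[.4515,-.0754,.088]),("e",[.4581,-.1171,.0313])):
    for dz in (0,.01,.02,.03): print(n,dz,"side",pr("side",(190,110),np.array(p)+[0,0,dz]))
E
python3 - <<'E'
import cv2
a=cv2.imread("pics/o_scene.png")[185:225,205:265];cv2.imwrite("pics/o_zz.png",cv2.resize(a,None,fx=12,fy=12,interpolation=cv2.INTER_NEAREST))
E
```

```text
k 0 side [[207.0, 393.0]]
k 0.01 side [[206.0, 376.0]]
k 0.02 side [[205.0, 360.0]]
k 0.03 side [[204.0, 343.0]]
m 0 side [[219.0, 280.0]]
m 0.01 side [[218.0, 264.0]]
m 0.02 side [[216.0, 248.0]]
m 0.03 side [[215.0, 232.0]]
e 0 side [[231.0, 409.0]]
e 0.01 side [[230.0, 394.0]]
e 0.02 side [[229.0, 379.0]]
e 0.03 side [[228.0, 363.0]]
```

View pics/o_zz.png

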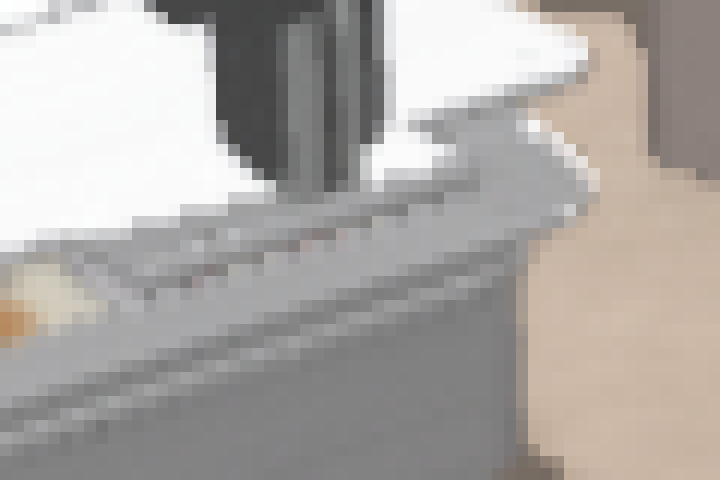

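The visible fingertips sit about 23 mm above the reported TCP height, so the fingers are hovering over the tab rather than in front of it. I'm backing off, going lower and approaching again.

Call:
{"name": "drive_tool", "arguments": {
  "steps": [
    [0,8,0,0,-1],
    [0,16,0,0,-1],
    [0,22,8,0,-1],
    [0,22,20,0,-1],
    [0,22,27,0,-1]
  ]
}}

```text
clock: 11.45
position: [0.4498, -0.0783, 0.0567]
ee_rot: [-0.002, 0.995, -0.097, -0.003]
contact_force: [-0.9, 0.1, -0.4]
width: 0.0001
```

Call:
{"name": "drive_tool", "arguments": {
  "steps": [
    [0,-2,0,0,-1],
    [0,-4,0,0,-1],
    [0,-6,0,0,-1]
  ]
}}

```text
clock: 11.75
position: [0.4513, -0.0724, 0.0569]
ee_rot: [-0.002, 0.995, -0.097, -0.003]
contact_force: [-0.4, 0.5, -0.4]
width: -0.0001
```

```bash
python3 look.py p wrist side scene
python3 - <<'E'
import cv2
a=cv2.imread("pics/p_scene.png")[175:235,200:280];cv2.imwrite("pics/p_zz.png",cv2.resize(a,None,fx=9,fy=9,interpolation=cv2.INTER_CUBIC))
E
```

```text
(no output)
```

View pics/p_zz.png

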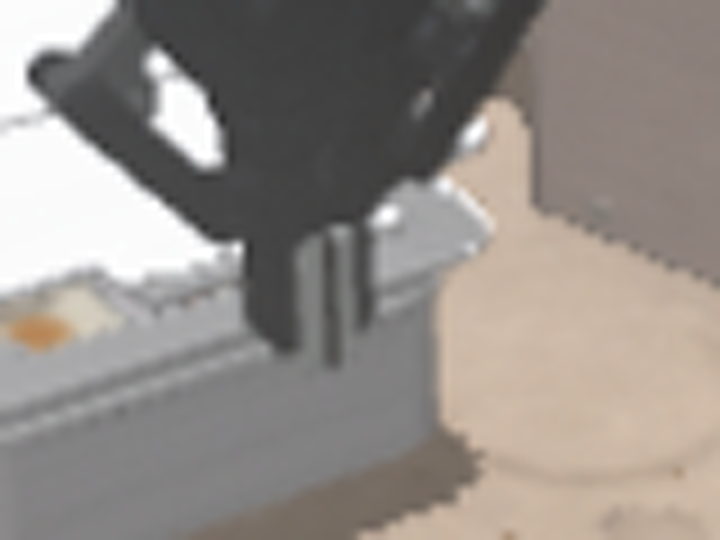

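View pics/p_wrist.png

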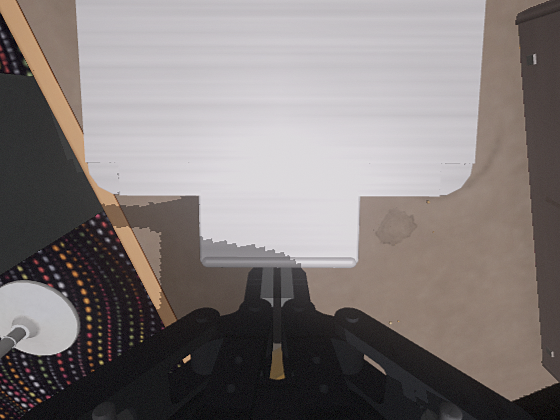

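Call:
{"name": "drive_tool", "arguments": {
  "steps": [
    [0,-1,0,0,-1],
    [0,-2,0,0,-1],
    [0,-3,0,0,-1]
  ]
}}

```text
clock: 12.2
position: [0.452, -0.0696, 0.0572]
ee_rot: [-0.001, 0.995, -0.097, -0.002]
contact_force: [-1.1, -2.5, 0.3]
width: -0.0001
```

Call:
{"name": "drive_tool", "arguments": {
  "steps": [
    [0,-1,0,0,-1],
    [0,-2,0,0,-1]
  ]
}}

```text
clock: 12.4
position: [0.452, -0.0696, 0.0573]
ee_rot: [0.001, 0.995, -0.096, -0.003]
contact_force: [-2.5, -9.9, 0.4]
width: -0.0004
```

Call:
{"name": "drive_tool", "arguments": {
  "steps": [
    [0,-1.5,-2,0,-1],
    [0,-2,-4,0,-1],
    [0,-2.5,-6,0,-1]
  ]
}}

```text
clock: 12.7
position: [0.4523, -0.0686, 0.0633]
ee_rot: [0.002, 0.995, -0.095, -0.003]
contact_force: [-1.1, -5.9, -1.1]
width: -0.0003
```

```bash
python3 look.py q wrist side
```

```text
(no output)
```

View pics/q_wrist.png

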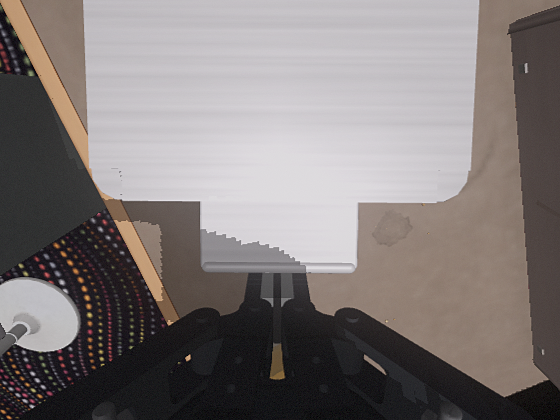

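View pics/q_sidez.png

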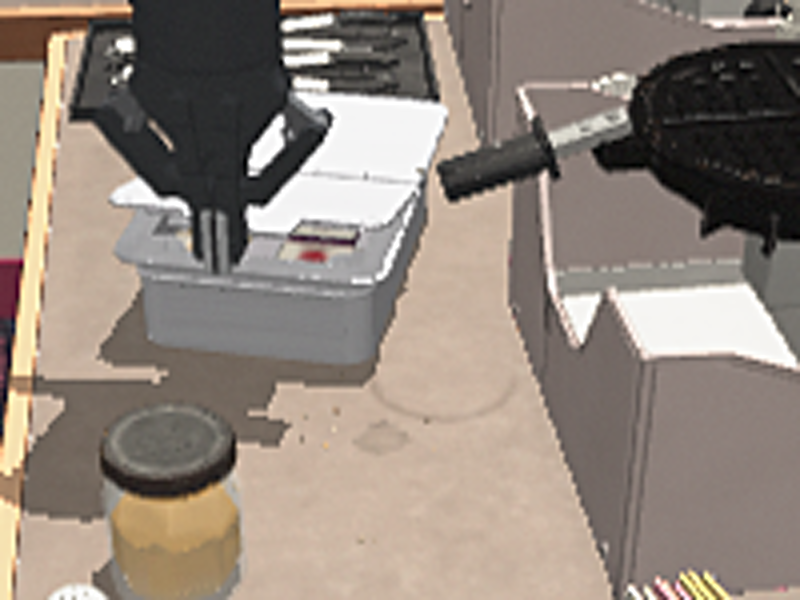

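Call:
{"name": "drive_tool", "arguments": {
  "steps": [
    [0,-2,-4,0,-1],
    [0,-3,-8,0,-1],
    [0,-4.5,-12,0,-1],
    [0,-6,-16,0,-1],
    [0,-7.5,-20,0,-1]
  ]
}}

```text
clock: 13.3
position: [0.4536, -0.0621, 0.0838]
ee_rot: [0.003, 0.995, -0.095, -0.003]
contact_force: [-1.5, -5.5, 0.2]
width: -0.0001
```

```bash
python3 look.py r wrist side
```

```text
(no output)
```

View pics/r_wrist.png

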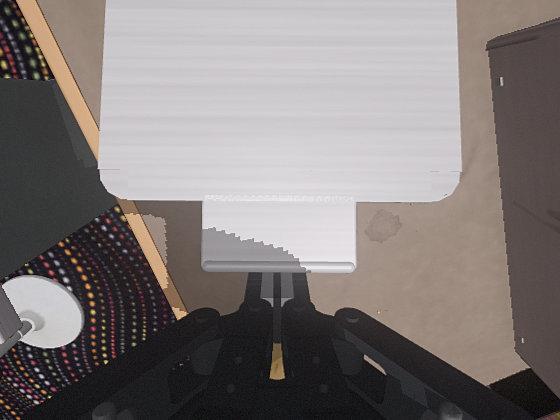

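View pics/r_sidez.png

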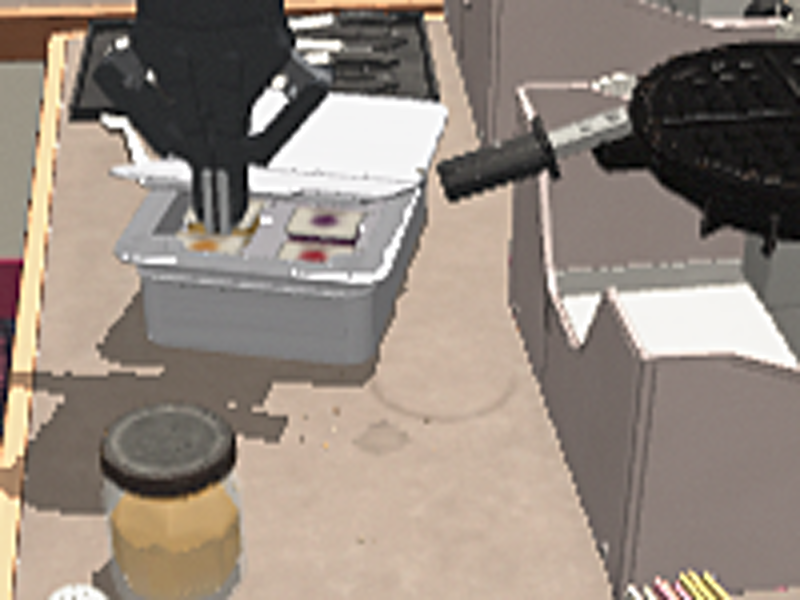

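Call:
{"name": "drive_tool", "arguments": {
  "steps": [
    [0,-4,-6,0,-1],
    [0,-7,-12,0,-1],
    [0,-10,-18,0,-1],
    [0,-13,-24,0,-1],
    [0,-16.5,-29,0,-1]
  ]
}}

```text
clock: 13.9
position: [0.4568, -0.0463, 0.1137]
ee_rot: [0.004, 0.995, -0.095, -0.003]
contact_force: [-1.3, -5.5, 1.7]
width: 0.0
```

```bash
python3 look.py s side
```

```text
(no output)
```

View pics/s_sidez.png

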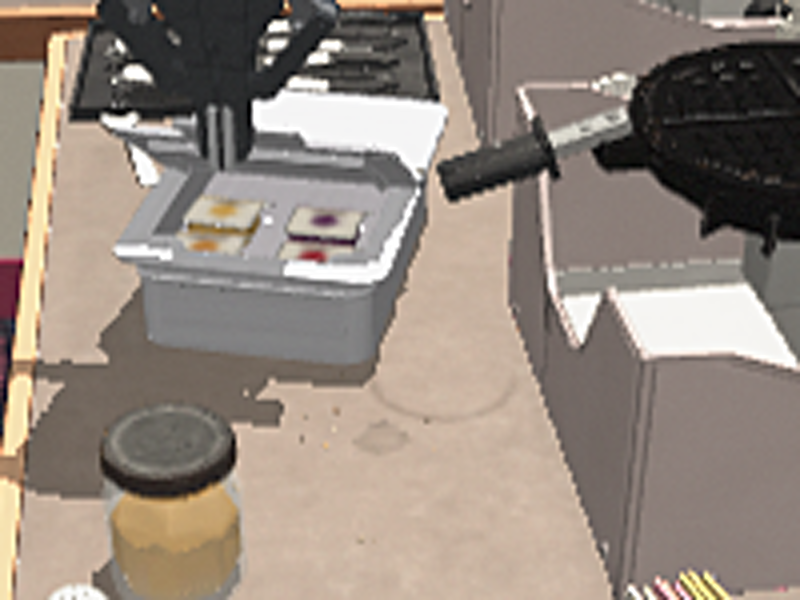

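Call:
{"name": "drive_tool", "arguments": {
  "steps": [
    [0,-5,-7,0,-1],
    [0,-10,-13,0,-1],
    [0,-15,-19,0,-1],
    [0,-20,-25,0,-1],
    [0,-25,-30,0,-1]
  ]
}}

```text
clock: 14.45
position: [0.4618, -0.0202, 0.1445]
ee_rot: [0.003, 0.996, -0.095, -0.003]
contact_force: [-0.2, -1.4, -1.6]
width: 0.0002
```

Call:
{"name": "drive_tool", "arguments": {
  "steps": [
    [0,-6,-5,0,-1],
    [0,-12,-10,0,-1],
    [0,-18,-14,0,-1],
    [0,-24,-18,0,-1],
    [0,-29,-21,0,-1]
  ]
}}

```text
clock: 14.95
position: [0.4675, 0.009, 0.1655]
ee_rot: [0.003, 0.996, -0.094, -0.003]
contact_force: [-0.8, -1.2, -1.2]
width: 0.0001
```

```bash
python3 look.py t side wrist
```

```text
(no output)
```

View pics/t_sidez.png

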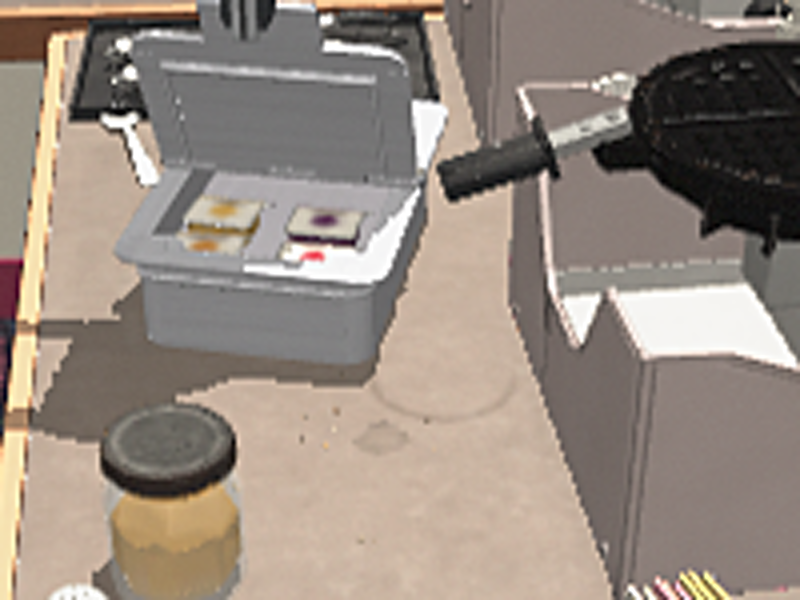

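View pics/t_wrist.png

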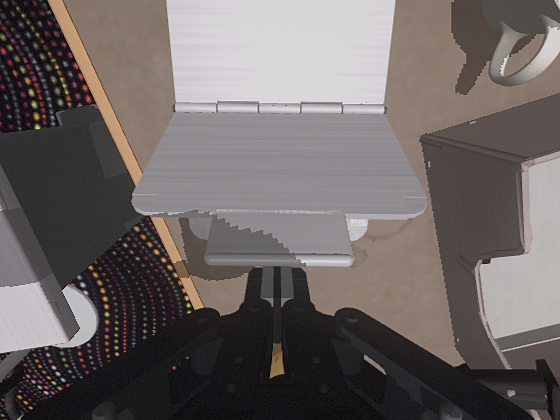

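Call:
{"name": "drive_tool", "arguments": {
  "steps": [
    [0,-7,-3,0,-1],
    [0,-14,-6,0,-1],
    [0,-21,-9,0,-1],
    [0,-28,-11,0,-1],
    [0,-35,-13,0,-1]
  ]
}}

```text
clock: 15.55
position: [0.4745, 0.0445, 0.1786]
ee_rot: [0.003, 0.996, -0.094, -0.002]
contact_force: [0.3, -1.2, -1.1]
width: -0.0001
```

Call:
{"name": "drive_tool", "arguments": {
  "steps": [
    [0,-7,-1,0,-1],
    [0,-14,-2,0,-1],
    [0,-21,-3,0,-1],
    [0,-28,-4,0,-1],
    [0,-33,-4,0,-1]
  ]
}}

```text
clock: 16.05
position: [0.4808, 0.0776, 0.1823]
ee_rot: [0.003, 0.996, -0.094, -0.002]
contact_force: [0.7, -1.9, -0.5]
width: -0.0
```

```bash
python3 look.py u side wrist scene
```

```text
(no output)
```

View pics/u_scene.png

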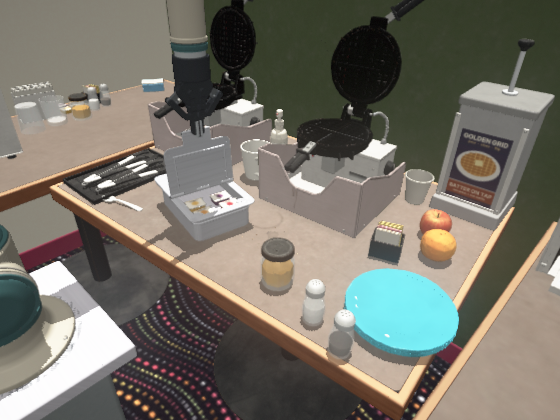

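View pics/u_wrist.png

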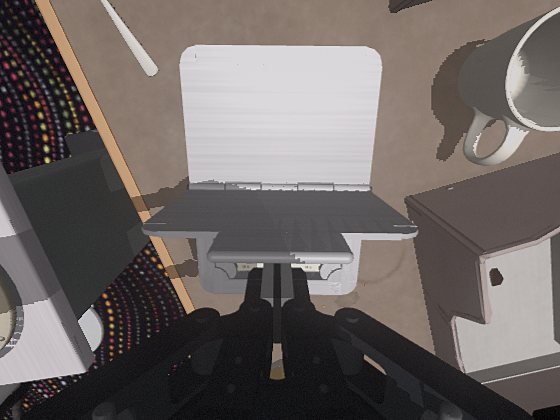

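View pics/u_side.png

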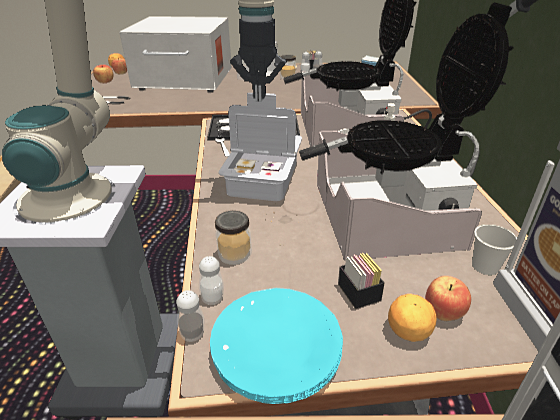

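Call:
{"name": "drive_tool", "arguments": {
  "steps": [
    [0,-7,0,0,-1],
    [0,-15,1,0,-1],
    [0,-23,2,0,-1],
    [0,-31,3,0,-1],
    [0,-39,5,0,-1]
  ]
}}

```text
clock: 16.7
position: [0.4882, 0.1167, 0.177]
ee_rot: [0.002, 0.996, -0.094, -0.002]
contact_force: [0.4, -1.6, -0.7]
width: 0.0001
```

Call:
{"name": "drive_tool", "arguments": {
  "steps": [
    [0,-7,3,0,-1],
    [0,-14,6,0,-1],
    [0,-21,9,0,-1],
    [0,-28,12,0,-1],
    [0,-34,15,0,-1]
  ]
}}

```text
clock: 17.2
position: [0.4944, 0.1505, 0.1614]
ee_rot: [0.003, 0.996, -0.094, -0.003]
contact_force: [-1.2, -0.4, -0.2]
width: -0.0
```

```bash
python3 look.py v side wrist scene
```

```text
(no output)
```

View pics/v_scenez.png

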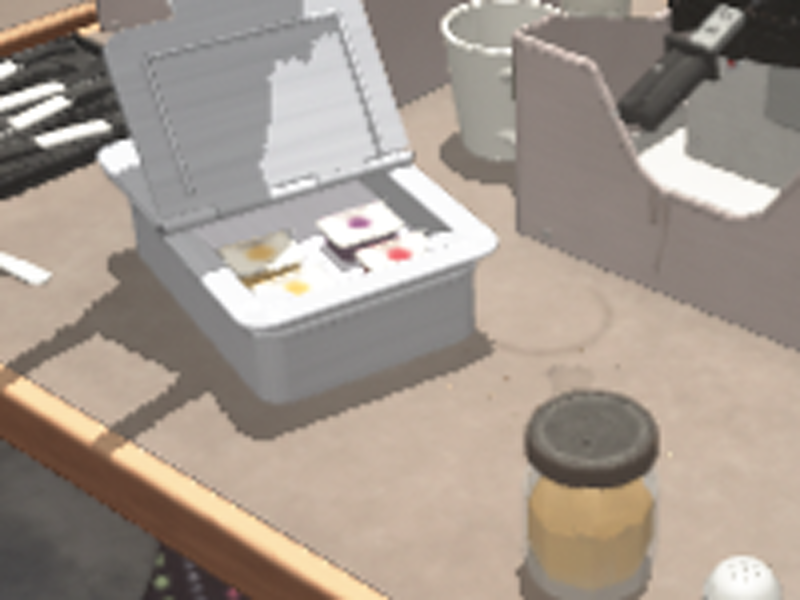

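View pics/v_wrist.png

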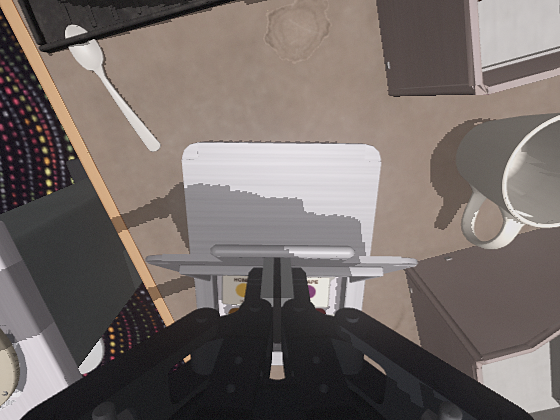

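View pics/v_side.png

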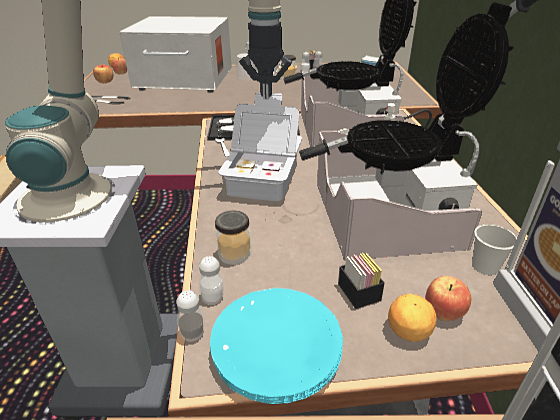

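Call:
{"name": "drive_tool", "arguments": {
  "steps": [
    [0,-6,5,0,-1],
    [0,-12,10,0,-1],
    [0,-18,15,0,-1],
    [0,-24,21,0,-1],
    [0,-28,26,0,-1]
  ]
}}

```text
clock: 17.85
position: [0.4992, 0.1786, 0.1346]
ee_rot: [0.002, 0.996, -0.093, -0.003]
contact_force: [-0.1, 0.2, 1.1]
width: -0.0003
```

```bash
python3 look.py w side wrist
```

```text
(no output)
```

View pics/w_sidez.png

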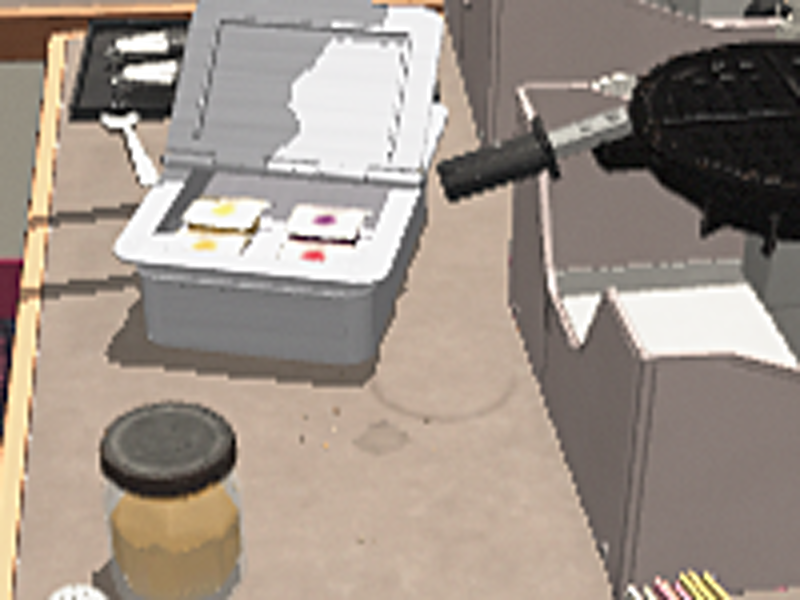

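View pics/w_wrist.png

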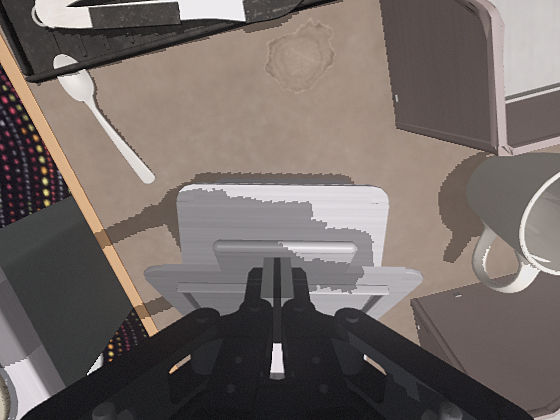

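Call:
{"name": "drive_tool", "arguments": {
  "steps": [
    [0,-4,6,0,-1],
    [0,-8,12,0,-1],
    [0,-12,19,0,-1],
    [0,-16,26,0,-1],
    [0,-19,33,0,-1]
  ]
}}

```text
clock: 18.45
position: [0.5018, 0.1974, 0.1004]
ee_rot: [0.003, 0.996, -0.093, -0.004]
contact_force: [0.3, -0.3, 0.3]
width: -0.0002
```

Call:
{"name": "drive_tool", "arguments": {
  "steps": [
    [0,-2,6,0,-1],
    [0,-4,12,0,-1],
    [0,-6,18,0,-1],
    [0,-7,23,0,-1],
    [0,-7,27,0,-1]
  ]
}}

```text
clock: 18.95
position: [0.5028, 0.2042, 0.0728]
ee_rot: [0.003, 0.996, -0.093, -0.004]
contact_force: [0.6, 0.2, -0.4]
width: -0.0001
```

```bash
python3 look.py x side wrist scene
```

```text
(no output)
```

View pics/x_sidez.png

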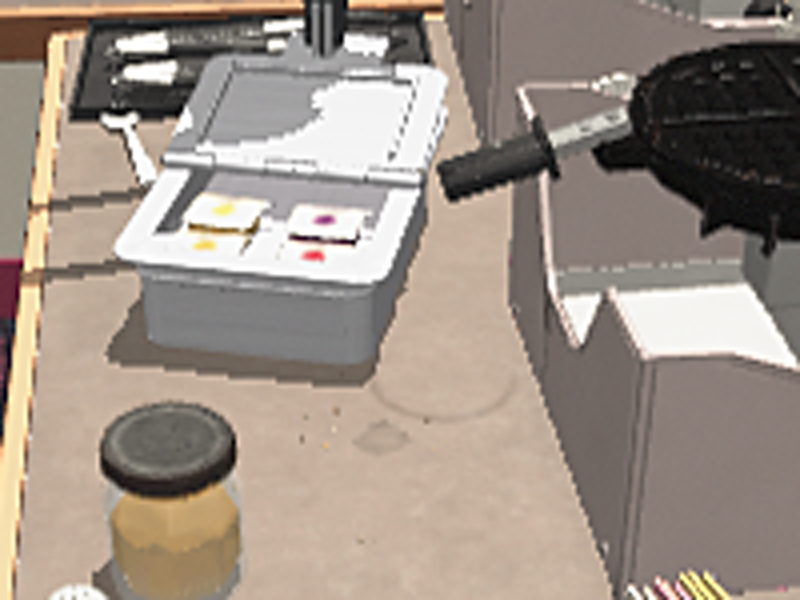

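View pics/x_scene.png

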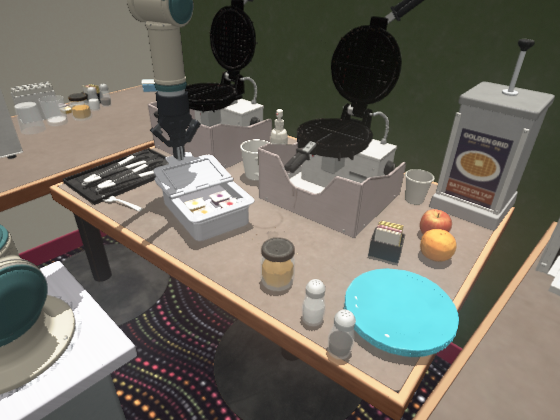

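Call:
{"name": "drive_tool", "arguments": {
  "steps": [
    [0,0,3,0,-1],
    [0,0,6,0,-1],
    [0,0,9,0,-1],
    [0,0,12,0,-1]
  ]
}}

```text
clock: 19.5
position: [0.5026, 0.2039, 0.0608]
ee_rot: [0.003, 0.996, -0.093, -0.004]
contact_force: [1.0, -0.1, -0.5]
width: -0.0001
```

Call:
{"name": "drive_tool", "arguments": {
  "steps": [
    [0,0,2,0,-1],
    [0,0,4,0,-1],
    [0,0,6,0,-1]
  ]
}}

```text
clock: 19.8
position: [0.5025, 0.2039, 0.0547]
ee_rot: [0.003, 0.996, -0.093, -0.004]
contact_force: [0.1, 0.4, 0.5]
width: 0.0
```

Call:
{"name": "drive_tool", "arguments": {
  "steps": [
    [0,0,1.5,0,-1],
    [0,0,3,0,-1]
  ]
}}

```text
clock: 20.0
position: [0.5025, 0.2039, 0.0515]
ee_rot: [0.003, 0.996, -0.093, -0.004]
contact_force: [0.7, 0.4, 0.1]
width: 0.0002
```

```bash
python3 look.py y side wrist scene
python3 - <<'E'
import cv2
a=cv2.imread("pics/y_scene.png")[130:230,140:260];cv2.imwrite("pics/y_zz.png",cv2.resize(a,None,fx=6,fy=6,interpolation=cv2.INTER_CUBIC))
E
```

```text
(no output)
```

View pics/y_zz.png

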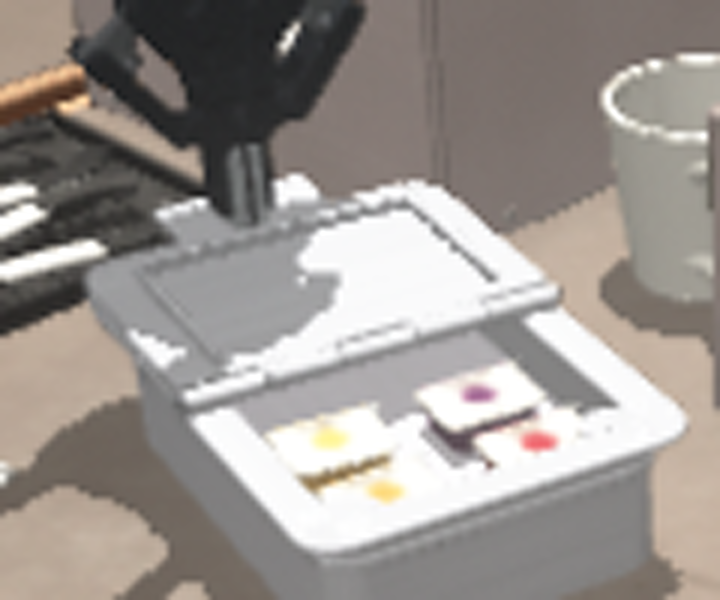

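View pics/y_wrist.png

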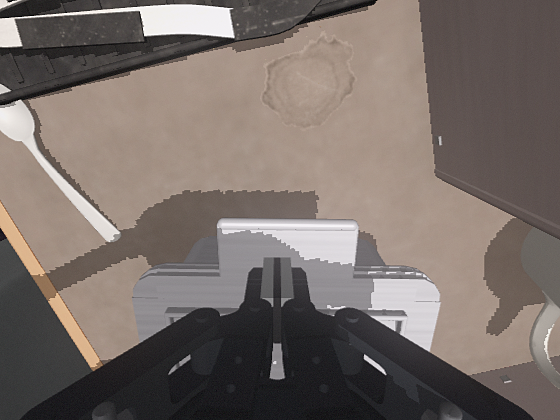

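Call:
{"name": "drive_tool", "arguments": {
  "steps": [
    [0,0,2,0,-1],
    [0,0,4,0,-1]
  ]
}}

```text
clock: 20.35
position: [0.5026, 0.2038, 0.0488]
ee_rot: [0.003, 0.996, -0.093, -0.004]
contact_force: [-4.4, -1.4, 20.2]
width: -0.0
```

Call:
{"name": "drive_tool", "arguments": {
  "steps": [
    [0,0,2,0,-1],
    [0,0,3,0,-1]
  ]
}}

```text
clock: 20.55
position: [0.5027, 0.2039, 0.0487]
ee_rot: [0.003, 0.996, -0.093, -0.003]
contact_force: [-5.8, -1.6, 26.5]
width: 0.0003
```

It hit a hard stop at 26 N, so the leaf is down. I'm retreating straight up.

Call:
{"name": "drive_tool", "arguments": {
  "steps": [
    [0,0,-5,0,-1],
    [0,0,-20,0,-1],
    [0,0,-50,0,-1],
    [0,0,-90,0,-1],
    [0,0,-130,0,-1]
  ]
}}

```text
clock: 21.05
position: [0.5031, 0.2042, 0.1795]
ee_rot: [0.003, 0.996, -0.093, -0.004]
contact_force: [1.2, 0.2, -0.2]
width: -0.0002
```

Call:
{"name": "drive_tool", "arguments": {
  "steps": [
    [0,10,0,0,-1],
    [0,30,0,0,-1],
    [0,60,0,0,-1],
    [0,60,0,0,-1]
  ]
}}

```text
clock: 21.45
position: [0.4905, 0.1424, 0.179]
ee_rot: [0.004, 0.996, -0.094, -0.005]
contact_force: [0.3, 0.6, -0.2]
width: 0.0004
```

```bash
python3 look.py z side wrist scene
python3 - <<'E'
from fit import *
s=manip.get_state();print(s["clock"],s["position"],s["contact_force"])
a=cv2.imread("pics/z_scene.png")[130:230,140:260];cv2.imwrite("pics/z_zz.png",cv2.resize(a,None,fx=6,fy=6,interpolation=cv2.INTER_CUBIC))
def tri(a,b):
    o1,d1=ray("scene",a);o2,d2=ray("side",b)
    A=np.stack([d1,-d2],1);t=np.linalg.lstsq(A,o2-o1,rcond=None)[0];p,q=o1+d1*t[0],o2+d2*t[1];return np.round((p+q)/2,3),round(np.linalg.norm(p-q),4)
J,e=tri(manip.masks_of("scene","honey_jar")[0]["location"],manip.masks_of("side","honey_jar")[0]["location"]);print("jar",J,e,np.linalg.norm(J[:2]-[.4535,-.0595])-.0325)
E
```

```text
21.6 [0.49184797 0.1453764  0.17933118] [-0.46530088  0.35321293  0.00218878]
jar [ 0.439 -0.214  0.045] 0.0038 0.12267892898199806
```

View pics/z_zz.png

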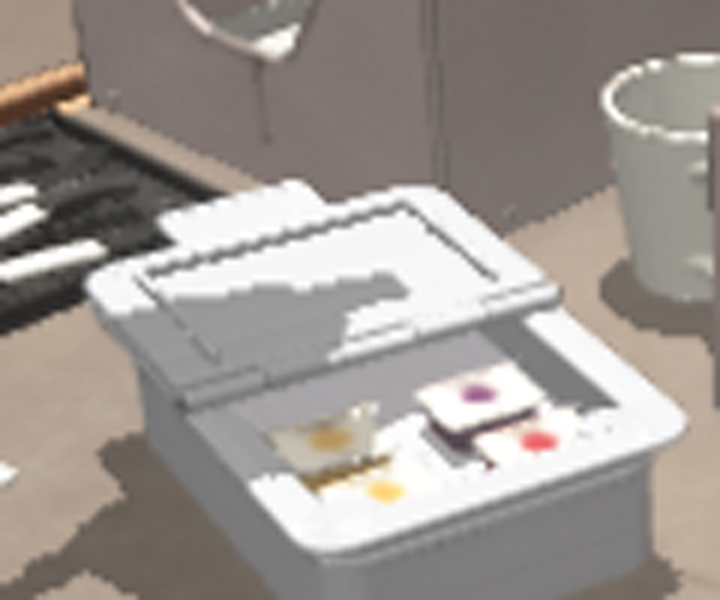

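View pics/z_sidez.png

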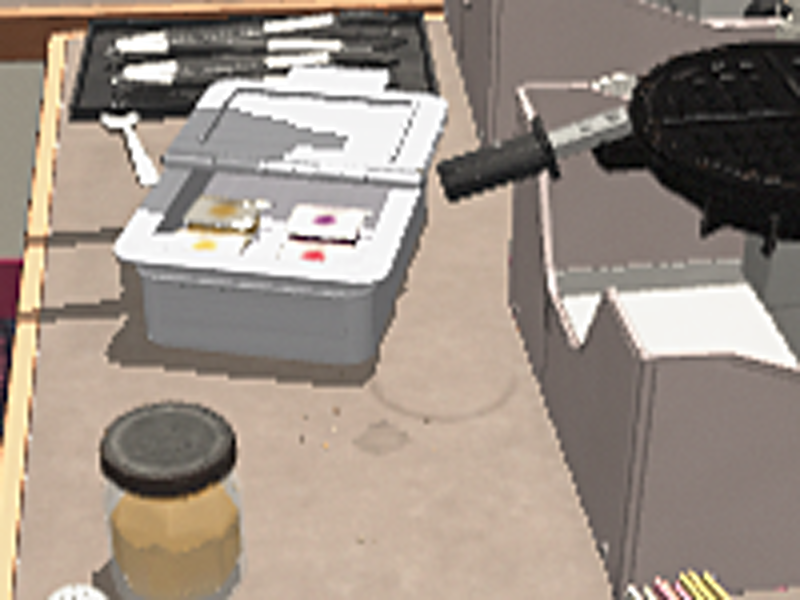

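View pics/z_wrist.png

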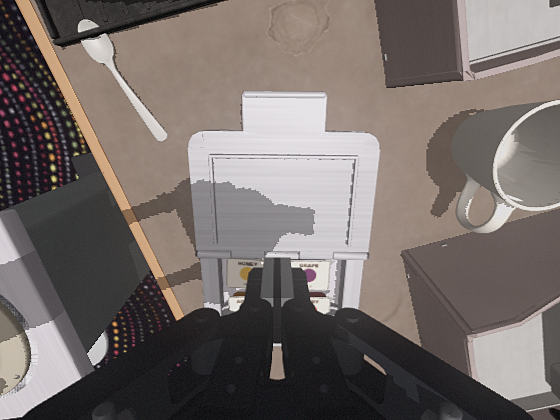

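The leaf lies flush on the rear half. The pan corner near (355,360) in the zoomed side view hasn't moved, and the jar is upright with about 12 cm free.

```bash
python3 -c "
from h import *
s=manip.get_state();print(np.abs(s['qd']).max(),s['contact_force']);print(manip.sign_off())"
```

```text
0.007404019855765144 [1.08744418 0.04535206 0.16858619]
the job is handed in; nothing more can be done
None
```

The job is done and handed in after about 22 s of the 58 s allowed. The honey jar is out of the way and the leaf lies flat on the rear half of the cover.

- **Jar:** I pushed it over the table with the fingertips. The last check from both cameras shows it upright, with about 12 cm free between it and the tab. Early in the push the descending fingers tilted it slightly. I backed off, it settled upright again, and I finished the push more slowly.
- **Leaf:** I tipped it up by the edge of the tab with shut fingers, swung it over the hinge at up to about 0.6 rad/s, and pressed it down to a hard stop (about 26 N). After I withdrew, all three cameras showed it lying flat.
- **Everything else:** The pan shows no visible shift, and the shakers, mug and caddy look untouched in the pictures. The arm stood clear of everything when I handed in.

**A mismatch:** The visible fingertips sat about 20–30 mm higher than the reported tool position. My first approach to the tab therefore passed just above it without touching, and I corrected for this by going lower.

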